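Pin the yoke and start the spindle of the can piercing press

ROBOT

A 6-joint arm with a two-finger parallel gripper is mounted at the origin on the work surface. World frame = base frame: x ahead of the robot, y to its left, z up, the work surface at z = 0. Lengths are in m, angles in rad, forces in N, time in s.
With the tool pointing down it reaches from about 0.375 to 0.975 m from the base axis. Payload 3.8 kg.
Tool frame: the origin (TCP) lies at the very end of the fingers, on their centre line; the grasp point (between the pads) lies 19 mm behind it; y points along the fingers, x is the direction in which the jaws open and shut, and the axes are right-handed (so a half turn about y gives the same grasp; the last joint's range is limited). The gripper opens to 85 mm and grips with 20 to 120 N. Pads are 22 mm wide; open, the fingers measure 114 mm over their backs; the gripper's body (76 mm by 85 mm) begins 54 mm behind the grasp point. The pads swing forward as they close: fully open they stand 13 mm farther back than shut.
Start: joints at [1.145, 0.264, 1.604, -0, 1.274, -0.037], TCP at [0.256, 0.625, 0.192] pointing down, gripper open.
Joint ranges: [-2.63, 2.63], [-0.94, 2.18], [0.31, 2.57], [-1.31, 4.45], [0, 2.66], [-2.55, 2.55]. Speed limits (rad/s): [2.57, 2.57, 3.14, 3.14, 3.14, 3.14].

INTERFACE

Orientations are given as a rotation vector (axis times angle).
In Python, from workcell import bot, cams gives the robot as it stands.
- The arm moves only by the tool play_rows, never from a script. Its argument "motion" is a list of rows, each a list of 2 entries, a list of its own where there are three numbers: the shift along the world's x, y, z normalised to -1 to 1, where 1 is 400 mm, then the turn, a rotation vector about the world's x, y, z normalised to -1 to 1, where 1 is pi/4 rad. In form: [[[tx, ty, tz], [ax, ay, az]], ...]. A call has 1 to 10 rows; each row is the pose to reach, as a shift and turn from the pose commanded when the call began; what a row does not reach only later rows make up. A row lasts 1/8 s, in which the tool goes at most 62.5 mm and 10.7 degrees, less where a joint would pass 70% of its speed; a pose out of reach is approached as far as the arm can. A call with a number of a shift or a turn outside -1 to 1 is refused whole. A call with a gripper value outside its range is refused whole. "gripper" is the closure, from 0 (fully open) to 1 (shut), set as the call begins (left out, the last holds). The fingers move at their own pace and stop on an object; "squeeze" is the grip in N (left out, the last holds). Time passes only in rows, so rows that repeat a pose let the fingers close. It gives the time, the measured TCP pose, the force and the opening at its end, in the units of the state.
- bot.read_state(): the state, without advancing time (a new reading comes with each control period).
- cams.read_camera(name): name is "scene" or "top" or "wrist"; returns (picture, depth): 384x512x3 uint8, red, green, blue; 384x512 float32, m along the optical axis (not along the pixel's ray), 0 where there is no reading.
- cams.calibration(name): a dict with "mtx" (3x3 intrinsics, pixels), "k1" (the pictures are not rectified: a ray, as slopes to the right and down, at radius r is drawn at 1 + k1 r^2 times it, then the intrinsics apply), "R" (3x3) and "t" (3): a world point X has camera coordinates R X + t; the wrist camera has in their place "tool_from_camera" (4x4, takes a point from camera to tool coordinates, whose origin is the TCP and whose axes are the tool frame's). Camera axes: x right, y down, z forward; pixel columns grow to the right and rows downward; lengths in m; the calibration is good to about 2 mm. A picture is of the moment at which its call begins: read the wrist's pose just before it. calibration takes no time and is no camera call.
- bot.finish_job(): hands the job in, once; it reports no verdict.
Trained networks look in the newest picture that a camera, given by its name, has taken for a name from the list of things; names that differ only in an ending like _2 or _b are one class to them, and where a whole thing is asked for, a point or a joint stands for the part that bears it (a point fixed in the world has none). Each returns a list of dicts, best first, with "conf" (0 to 1); they miss things now and then, are a little off and sometimes report something else, mostly with a low value. They report only what shows in the picture. A call takes as long as a camera call.
- cams.recognise(camera, label): "xyz" ([x, y, z] in m, in the coordinates of the camera as it stood for that picture, good to about 4 mm: the middle of the surface that is visible of it).
- cams.regions_of(camera, label): "mask" (384x512 bool, what is visible of it).
- cams.mark_of(camera, label): "xyz" ([x, y, z] in m, in the coordinates of the camera as it stood for that picture, good to about 4 mm: a listed point, or the origin of a listed thing).
The state is a dict: "time": time; "q": joint angles; "joint_vel": joint speeds; "joint_torque": joint torques, N m; "tool_pos": TCP position; "tcp_rot": TCP orientation; "wrist_force": force on the tool from outside, world axes, zero at the start; "torque": the same for the moment, N m; "width": opening from 0.0 (shut) to 1.0 (fully open).
Only numpy, scipy, OpenCV 4.12 (cv2) and the standard library are available. Lean on these libraries where they do the work, as an engineer would, in place of code of your own. Each camera call takes 0.05 s, during which the arm holds its last target.

TASK

The can piercing press is being put back together: take the locking pin out of the white parts block and push it fully home in the hole at the free end of the press's yoke. Then turn the winged spindle backward (anticlockwise from above) until you feel or see its thread drop, turn it forward about one full turn from there so that the thread is well started, and finish while still gripping the wing at that depth, so that a colleague can fit the needle from below. Leave the can, the jar and the bottle standing where they are.

Things in the scene. Friction and masses are not known exactly. Their poses are not given: they have to be found in the camera images.
- pin_head (a point): Centre of the head of the locking pin, an upright steel pin: shank 10 mm diameter, 38 mm long, chamfered foot; above it a flange 22 mm diameter, 4 mm thick; on top a dark grooved round head 16 mm diameter, 36 mm tall. The point is on the axis, 18 mm below the head's top and 60 mm above the foot. z up along the pin. About 90 g
- pin_shoulder (a point): Point on the pin's axis at the underside of its flange, 22 mm below pin_head; it comes to lie on the yoke when the pin is fully home. At the start it is 14 mm above the top of the white parts block
- block: White plastic parts block 80 x 130 x 36 mm, fixed on the bench; origin at the centre of its underside. The pin stands loosely in it at (0, -30 mm), 24 mm deep in a blind hole; at (-20, 30) and (20, 30 mm) stand small needles that reach 62 mm above the bench. Free room above
- pin_hole (a point): Centre of the mouth of the hole for the pin, 11.5 mm diameter with a 2 mm chamfer, in the flat top of the yoke at its free end, 190 mm above the bench; it goes 43 mm straight down. The yoke is a fixed aluminium bar 230 x 50 x 25 mm on two columns. y points along the yoke from this hole to the spindle (90 mm away) and on to the other column, whose bolt head has no hole; z up
- boss_mouth (a point): Centre of the mouth of the bronze threaded boss in the middle of the yoke, on the spindle's upright axis, 204 mm above the bench; the boss is 48 mm diameter and stands 14 mm above the yoke. Same axes as pin_hole
- wing_grip (a point): Where to take the spindle: a flat steel wing 66 mm long, 14 mm thick, 34 mm tall, at its upper end. On the spindle's axis, 12 mm below the wing's top, 22 mm above its underside; x along the 66 mm, y across the 14 mm, z up. Below are a neck 16 mm diameter, 4 mm long, and a collar 34 mm diameter. It lies 58 mm less the spindle's depth above the boss mouth, and turns and sinks with the spindle
- wing: The same wing; origin at the centre of its underside, same axes as wing_grip
- spindle_depth (a joint): How far the spindle has sunk, m. Right-hand thread, pitch 8 mm. At the start it only stands on the first thread, at 0.001 to 0.0045; turned backward it rises to 0, then drops to about 0.008, by its own 0.3 kg, if the wing is loose between the fingers or let go (gripped tight it hangs in them). Each turn forward adds 0.008. Limits: -0.008 (retaining ring), 0.026 (collar on boss)
- spindle_turn (a joint): Angle of the spindle, rad, growing clockwise seen from above (forward, screwing down), shrinking when turned backward. At the start 0.9 to 2.8; 0 is the beginning of the boss's thread, so the drop comes just below it, by about -0.25. Turning takes under 0.06 N m, and it stays where it is left
- can: Plain aluminium drinks can 66 x 115 mm standing on the bench, a bystander; origin at the centre of its underside
- jar: Amber glass jar with black cap, 60 x 85 mm, a bystander; origin at the centre of its underside
- bottle: Green bottle with blue cap, 62 x 210 mm, a bystander; origin at the centre of its underside

How it is judged:
By the outcome, as a careful person would: the job done as asked, in the order asked, and still so for the second after the job is handed in, while the arm keeps its last pose, push and grip.
It also fails if it takes over 72 s, if anything falls off the work surface, if the arm or the gripper's body presses on something with over 40 N, if the wrist force passes 120 N, or if a joint passes its speed limit or range.

## Working session

There is one attempt and no reset: what is moved stays moved. The work goes in short steps, Python scripts to look and compute and a tool call to move; the robot and the scene stay as the last step left them, time stands still between calls to the robot, and variables do not carry over. Pictures are saved under pics/ and viewed, and the job is handed in when it is done.

Besides the shell and the picture viewer there is one more tool, called after "Emit:" as a command line: name --argument value ..., lists and objects as JSON in quotes. play_rows: Moves the arm, as the interface text tells. Its arguments: {"type":"object","properties":{"motion":{"type":"array","items":{"type":"array"}},"gripper":{"type":"number"},"squeeze":{"type":"number"}},"required":["motion"]}

```bash
ls; mkdir -p pics; python3 - <<'E'
from workcell import bot, cams
import cv2, numpy as np
s=bot.read_state(); print(s)
for n in ['scene','top','wrist']:
    p,d=cams.read_camera(n); cv2.imwrite(f'pics/{n}0.png',p[:,:,::-1]); np.save(f'pics/{n}0d.npy',d)
    c=cams.calibration(n); print(n,{k:np.round(v,4).tolist() for k,v in c.items()})
E
```

```text
pics
{'time': 0.0, 'q': array([ 1.14512878e+00,  2.64719183e-01,  1.60538456e+00,  8.05982772e-06,
        1.27370101e+00, -3.68825222e-02]), 'joint_vel': array([-3.77334969e-04, -1.59561942e-03, -4.90651982e-05, -9.16256858e-04,
       -1.02788878e-03,  4.64850596e-04]), 'joint_torque': array([ 6.50242400e-04, -5.15111697e+01, -3.67310858e+01,  1.66328609e-04,
        1.29792426e-02, -2.56345481e-05]), 'tool_pos': array([0.25551635, 0.62387962, 0.19047931]), 'tcp_rot': array([-1.36959695, -0.91682156,  0.91992867]), 'wrist_force': array([ 0.11643667, -0.59004913,  0.59337682]), 'torque': array([0.03026026, 0.00052106, 0.01009016]), 'width': 0.9959830287915465}
scene {'mtx': [[437.2847, 0.0, 245.4986], [0.0, 437.2847, 204.5985], [0.0, 0.0, 1.0]], 'k1': -0.1517, 'R': [[0.0035, 1.0, 0.0078], [0.6343, 0.0038, -0.7731], [-0.7731, 0.0076, -0.6342]], 't': [-0.0939, -0.2738, 2.0208]}
top {'mtx': [[466.4776, 0.0, 253.2593], [0.0, 466.4776, 187.7821], [0.0, 0.0, 1.0]], 'k1': 0.0271, 'R': [[-0.002, -1.0, 0.0089], [-0.9936, 0.0009, -0.1129], [0.1129, -0.0091, -0.9936]], 't': [0.0765, 0.6322, 1.5333]}
wrist {'mtx': [[276.9615, 0.0, 253.6589], [0.0, 276.9615, 190.0468], [0.0, 0.0, 1.0]], 'k1': -0.0348, 'tool_from_camera': [[1.0, -0.0009, 0.0001, 0.0001], [-0.0003, -0.3007, 0.9537, -0.1832], [-0.0008, -0.9537, -0.3007, 0.0765], [0.0, 0.0, 0.0, 1.0]]}
```

View pics/scene0.png

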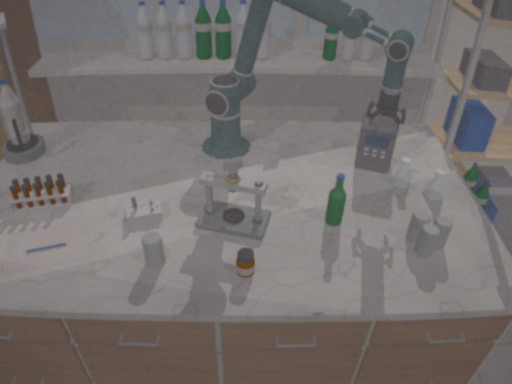

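View pics/top0.png

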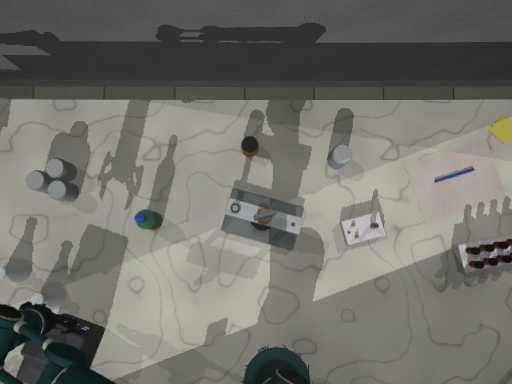

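View pics/wrist0.png

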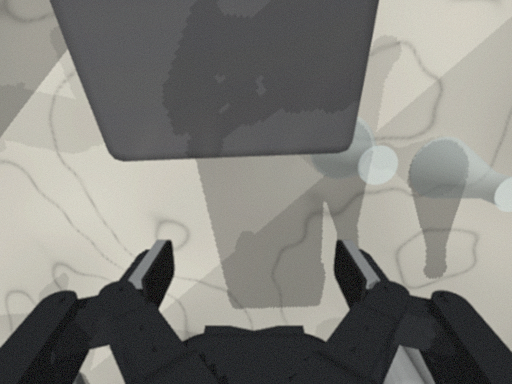

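```bash
cat > h.py <<'E'
from workcell import bot, cams
import cv2, numpy as np
from scipy.spatial.transform import Rotation as Ro
def cal(n): return cams.calibration(n)
def cam2world(n,X,s=None):
    c=cal(n); X=np.asarray(X,float)
    if n=='wrist':
        s=s or bot.read_state(); T=np.array(c['tool_from_camera'])
        Y=X@T[:3,:3].T+T[:3,3]
        return Y@Ro.from_rotvec(s['tcp_rot']).as_matrix().T+s['tool_pos']
    R=np.array(c['R']);t=np.array(c['t'])
    return (X-t)@R
def rays(n,uv):
    c=cal(n);K=np.array(c['mtx'])
    D=np.array([c['k1'],0,0,0,0.])
    p=cv2.undistortPoints(np.asarray(uv,float).reshape(-1,1,2),K,D).reshape(-1,2)
    return np.c_[p,np.ones(len(p))]
def pix2world(n,uv,d,s=None):
    return cam2world(n,rays(n,uv)*np.asarray(d).reshape(-1,1),s)
def world2pix(n,X,s=None):
    c=cal(n);K=np.array(c['mtx']);X=np.atleast_2d(X)
    if n=='wrist':
        s=s or bot.read_state();T=np.array(c['tool_from_camera'])
        Y=(X-s['tool_pos'])@Ro.from_rotvec(s['tcp_rot']).as_matrix()
        C=(Y-T[:3,3])@T[:3,:3]
    else: C=X@np.array(c['R']).T+np.array(c['t'])
    q,_=cv2.projectPoints(C,np.zeros(3),np.zeros(3),K,np.array([c['k1'],0,0,0,0.]))
    return q.reshape(-1,2)
def cloud(n,d,s=None):
    v,u=np.mgrid[:384,:512]
    P=pix2world(n,np.c_[u.ravel(),v.ravel()],d.ravel(),s).reshape(384,512,3)
    P[d<=0]=np.nan
    return P
def on_plane(n,uv,z,s=None):
    a=pix2world(n,uv,np.full(len(np.atleast_2d(uv)),.01),s);b=pix2world(n,uv,np.full(len(np.atleast_2d(uv)),1.),s)
    k=(z-a[:,2])/(b[:,2]-a[:,2]); return a+(b-a)*k[:,None]
E
python3 - <<'E'
from h import *
for n in ['top','scene','wrist']:
    for l in ['pin_head','pin_shoulder','block','pin_hole','boss_mouth','wing_grip','can','jar','bottle']:
        r=cams.mark_of(n,l)
        print(n,l,[(round(x['conf'],2),np.round(cam2world(n,x['xyz']),4).tolist()) for x in r[:3]])
E
```

```text
top pin_head [(0.47, [0.5058, -0.3165, 0.0739])]
top pin_shoulder [(0.44, [0.5045, -0.3163, 0.0532])]
top block [(0.71, [0.4956, -0.2884, 0.0009])]
top pin_hole [(0.79, [0.5068, -0.0438, 0.1929])]
top boss_mouth [(0.68, [0.532, 0.0452, 0.2061])]
top wing_grip [(0.58, [0.5311, 0.0457, 0.2582])]
top can [(0.88, [0.7366, -0.2107, 0.0014])]
top jar [(0.86, [0.7701, 0.0908, -0.0009])]
top bottle [(0.63, [0.5268, 0.413, 0.0018])]
scene pin_head []
scene pin_shoulder []
scene block []
scene pin_hole []
scene boss_mouth []
scene wing_grip []
scene can []
scene jar []
scene bottle []
wrist pin_head []
wrist pin_shoulder []
wrist block []
wrist pin_hole []
wrist boss_mouth []
wrist wing_grip []
wrist can []
wrist jar []
wrist bottle []
```

```bash
python3 - <<'E'
import cv2
p=cv2.imread('pics/top0.png'); q=cv2.resize(p[175:260,210:400],None,fx=4.2,fy=4.2,interpolation=cv2.INTER_CUBIC); cv2.imwrite('pics/z1.png',q)
p=cv2.imread('pics/scene0.png'); q=cv2.resize(p[160:245,110:290],None,fx=4.2,fy=4.2,interpolation=cv2.INTER_CUBIC); cv2.imwrite('pics/z2.png',q)
E
```

```text
(no output)
```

View pics/z1.png

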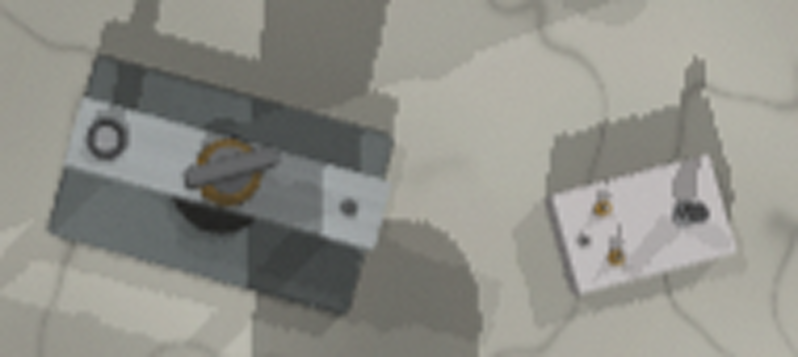

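View pics/z2.png

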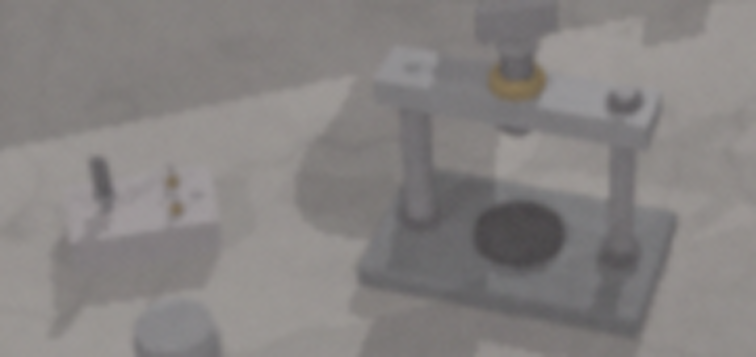

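```bash
python3 - <<'E'
from h import *
s=bot.read_state(); print(s['time'],Ro.from_rotvec(s['tcp_rot']).as_matrix().round(3).tolist())
z=lambda u,v:[210+u/4.2-.4,175+v/4.2-.4]
print('hole',on_plane('top',[z(348,207)],.190), 'bolt',on_plane('top',[z(106,139)],.195),'wing ends',on_plane('top',[z(188,180),z(275,158)],.272))
print('pin head',on_plane('top',[z(697,212),z(683,212)],.08),'needles',on_plane('top',[z(600,207),z(615,257)],.036))
d=np.load('pics/top0d.npy'); P=cloud('top',d)
for uv in [(293,224),(288,222),(275,215),(374,225)]: print(uv,P[uv[1],uv[0]].round(3))
m=cams.regions_of('top','pin_head'); print([(x['conf'],x['mask'].sum()) for x in m])
E
```

```text
1.5 [[0.379, -0.0, -0.925], [0.925, 0.0, 0.379], [0.0, -1.0, 0.0]]
hole [[ 0.50545043 -0.04054303  0.19      ]] bolt [[0.55402874 0.13248685 0.195     ]] wing ends [[0.52083047 0.0747998  0.272     ]
 [0.53558909 0.0160084  0.272     ]]
pin head [[ 0.50529326 -0.31981298  0.08      ]
 [ 0.50529925 -0.3090312   0.08      ]] needles [[ 0.51075552 -0.25491693  0.036     ]
 [ 0.47128257 -0.26571637  0.036     ]]
(293, 224) [ 0.506 -0.045  0.164]
(288, 222) [ 0.511 -0.027  0.192]
(275, 215) [0.532 0.012 0.19 ]
(374, 225) [ 0.505 -0.313  0.088]
[(0.44, np.int64(34))]
```

Emit:
play_rows --motion '[[[0,0,0.15],[0,0,0]],[[0,0,0.3],[0,0,-0.1]],[[0.03,-0.1,0.4],[0,0,-0.3]],[[0.07,-0.22,0.47],[0,0,-0.5]],[[0.1,-0.35,0.52],[0,0,-0.7]],[[0.15,-0.49,0.52],[0,0,-0.9]],[[0.2,-0.63,0.52],[0,0,-1]],[[0.25,-0.76,0.52],[0,0,-1]],[[0.3,-0.88,0.52],[0,0,-1]],[[0.35,-1,0.52],[0,0,-1]]]' --gripper 0

```text
time: 2.8
tool_pos: [0.3962, 0.223, 0.4001]
tcp_rot: [-1.548, -0.312, 0.31]
wrist_force: [0.1, -0.3, -0.2]
width: 0.997
```

Emit:
play_rows --motion '[[[0.06,-0.12,0],[0,0,-0.2]],[[0.12,-0.24,0],[0,0,-0.4]],[[0.18,-0.36,0],[0,0,-0.6]],[[0.25,-0.48,-0.06],[0,0,-0.8]],[[0.31,-0.557,-0.12],[0,0,-0.854]],[[0.31,-0.557,-0.12],[0,0,-0.854]],[[0.31,-0.557,-0.12],[0,0,-0.854]]]'

```text
time: 3.68
tool_pos: [0.5197, 0.0021, 0.3522]
tcp_rot: [-1.56, 0.215, -0.215]
wrist_force: [-1.0, 0.5, 0.3]
width: 1.002
```

```bash
python3 - <<'E'
from h import *
s=bot.read_state(); p,d=cams.read_camera('wrist'); cv2.imwrite('pics/w1.png',p[:,:,::-1]); np.save('pics/w1d.npy',d)
import pickle; pickle.dump(s,open('pics/w1s.pkl','wb'))
print(s['tool_pos'],Ro.from_rotvec(s['tcp_rot']).as_matrix().round(3).tolist())
for l in ['pin_hole','boss_mouth','wing_grip','wing','pin_head']:
    print(l,[(round(x['conf'],2),np.round(cam2world('wrist',x['xyz'],s),4).tolist()) for x in cams.mark_of('wrist',l)[:3]])
E
```

```text
[0.5197104  0.00214465 0.35216055] [[0.963, -0.0, 0.271], [-0.271, 0.001, 0.963], [-0.0, -1.0, 0.001]]
pin_hole [(0.92, [0.5034, -0.0405, 0.191])]
boss_mouth [(0.57, [0.5277, 0.0444, 0.2063]), (0.25, [0.5011, -0.3203, 0.0492])]
wing_grip [(0.74, [0.5299, 0.0494, 0.2587]), (0.34, [0.5037, -0.3214, 0.0752])]
wing [(0.87, [0.532, 0.0465, 0.2368])]
pin_head [(0.59, [0.532, 0.0457, 0.2402]), (0.58, [0.5035, -0.32, 0.0757])]
```

View pics/w1.png

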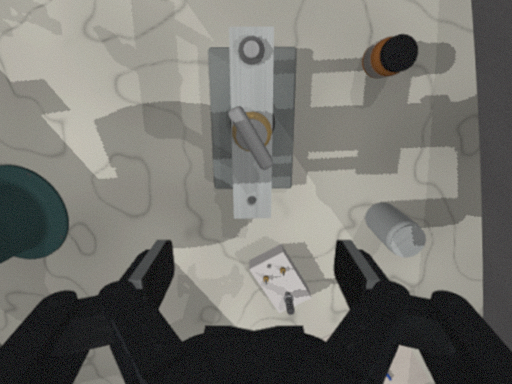

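```bash
python3 - <<'E'
from h import *
import pickle
s=pickle.load(open('pics/w1s.pkl','rb'))
p=cv2.imread('pics/w1.png'); d=np.load('pics/w1d.npy')
q=cv2.resize(p[90:225,215:300],None,fx=4,fy=4,interpolation=cv2.INTER_CUBIC); 
q2=cv2.resize(p[240:320,240:325],None,fx=4,fy=4,interpolation=cv2.INTER_CUBIC)
c=np.zeros((540,690,3),np.uint8); c[:540,:340]=q; c[:320,350:690]=q2; cv2.imwrite('pics/z3.png',c)
g=cv2.cvtColor(p,cv2.COLOR_BGR2GRAY)
sub=g[192:209,243:261].astype(float); v,u=np.mgrid[192:209,243:261]; w=np.clip(sub.max()*.8-sub,0,None)*(np.hypot(u-252,v-200)<8)
hc=[(u*w).sum()/w.sum(),(v*w).sum()/w.sum()]; print('hole px',hc,on_plane('wrist',[hc],.19,s))
P=cloud('wrist',d,s)
Z=P[:,:,2]; m=(Z>.262)&(np.hypot(P[:,:,0]-.53,P[:,:,1]-.045)<.05)
X=P[m]; print('wing',m.sum(),X.mean(0),np.median(X[:,2]))
r=cv2.minAreaRect((X[:,:2]*1000).astype(np.float32)); print(r, np.rad2deg(np.arctan2(*np.linalg.eigh(np.cov(X[:,:2].T))[1][::-1,1])))
m=(Z>.078)&(Z<.12)&(np.hypot(P[:,:,0]-.504,P[:,:,1]+.32)<.03); X=P[m];print('pin',m.sum(),X.mean(0),X.max(0),X.min(0))
print(np.nanmedian(Z[180:195,238:268]))
E
```

```text
hole px [np.float64(251.4718929254302), np.float64(199.79770554493308)] [[ 0.50506849 -0.04063866  0.19      ]]
wing 16954 [0.52392189 0.01840173 0.46654731] 0.4784132874695179
((517.21826171875, 29.087657928466797), (62.524105072021484, 82.62303924560547), 27.56679916381836) 162.25000337497056
pin 78 [ 0.50495681 -0.31618339  0.08781084] [ 0.51296365 -0.31030769  0.09279983] [ 0.49683293 -0.32531433  0.07806737]
0.191267072753543
```

View pics/z3.png

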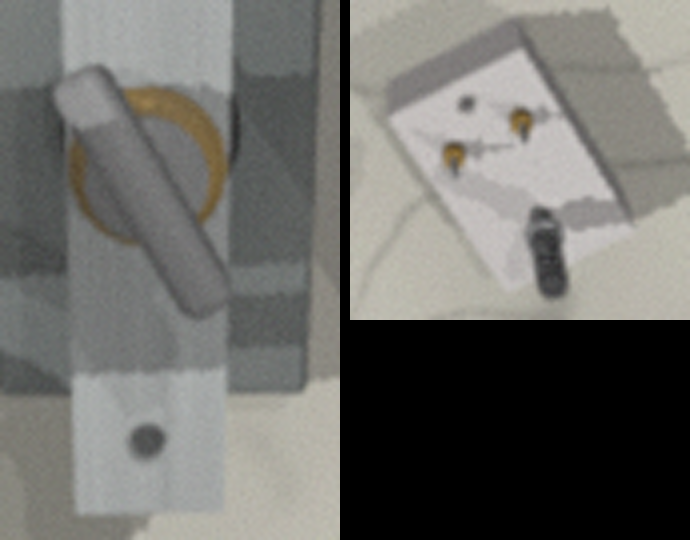

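Emit:
play_rows --motion '[[[0,-0.15,0],[0,0,0]],[[-0.01,-0.3,0],[0,0,0]],[[-0.02,-0.44,-0.05],[0,0,0]],[[-0.03,-0.57,-0.13],[0,0,0]],[[-0.037,-0.68,-0.23],[0,0,0]],[[-0.037,-0.76,-0.33],[0,0,0]],[[-0.037,-0.795,-0.42],[0,0,0]],[[-0.037,-0.795,-0.45],[0,0,0]],[[-0.037,-0.795,-0.45],[0,0,0]],[[-0.037,-0.795,-0.45],[0,0,0]]]'

```text
time: 5.22
tool_pos: [0.5065, -0.316, 0.1741]
tcp_rot: [-1.562, 0.212, -0.217]
wrist_force: [0.5, 0.5, 0.1]
width: 1.0
```

```bash
python3 - <<'E'
from h import *
s=bot.read_state(); p,d=cams.read_camera('wrist'); cv2.imwrite('pics/w2.png',p[:,:,::-1])
print(s['tool_pos'],s['tcp_rot'])
P=cloud('wrist',d,s);Z=P[:,:,2]
m=(Z>.062)&(Z<.12)&(np.hypot(P[:,:,0]-.505,P[:,:,1]+.316)<.03); X=P[m];print('pin',m.sum(),X.mean(0),X.max(0),X.min(0))
m=m&(Z>.085);X=P[m];print('top',m.sum(),X.mean(0),X.max(0),X.min(0))
for l in ['pin_head','pin_shoulder']:
    print(l,[(round(x['conf'],2),np.round(cam2world('wrist',x['xyz'],s),4).tolist()) for x in cams.mark_of('wrist',l)[:3]])
E
```

```text
[ 0.50650945 -0.31601606  0.17411577] [-1.56156278  0.21176776 -0.21670315]
pin 282 [ 0.50511247 -0.31671491  0.08611173] [ 0.51252082 -0.31088115  0.09278967] [ 0.49630595 -0.32653438  0.06207868]
top 207 [ 0.50465644 -0.31805682  0.0905122 ] [ 0.51250189 -0.31108879  0.09278967] [ 0.49630595 -0.32653438  0.08521201]
pin_head [(0.66, [0.5053, -0.3186, 0.0758])]
pin_shoulder [(0.89, [0.5026, -0.3181, 0.0508])]
```

View pics/w2.png

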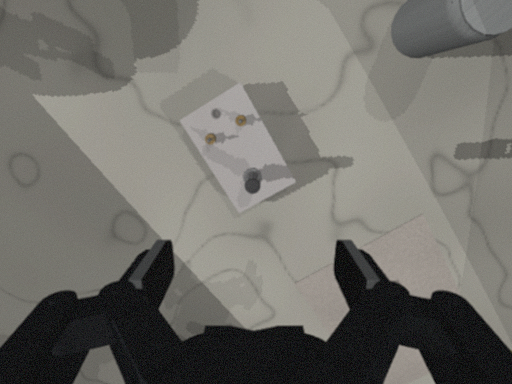

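Emit:
play_rows --motion '[[[-0.005,-0.006,-0.12],[0,0,0]],[[-0.005,-0.006,-0.2],[0,0,0]],[[-0.005,-0.006,-0.25],[0,0,0]],[[-0.005,-0.006,-0.285],[0,0,0]],[[-0.005,-0.006,-0.285],[0,0,0]],[[-0.005,-0.006,-0.285],[0,0,0]]]'

```text
time: 6.12
tool_pos: [0.5041, -0.3193, 0.0591]
tcp_rot: [-1.561, 0.214, -0.217]
wrist_force: [-1.1, -0.3, 0.7]
width: 0.997
```

Emit:
play_rows --motion '[[[0,0,0],[0,0,0]],[[0,0,0],[0,0,0]],[[0,0,0],[0,0,0]],[[0,0,0],[0,0,0]],[[0,0,0],[0,0,0]],[[0,0,0],[0,0,0]]]' --gripper 1 --squeeze 50

```text
time: 6.88
tool_pos: [0.503, -0.3186, 0.0577]
tcp_rot: [-1.56, 0.215, -0.215]
wrist_force: [0.4, -0.3, -0.5]
width: 0.002
```

```bash
python3 - <<'E'
from h import *
s=bot.read_state(); p,d=cams.read_camera('wrist'); cv2.imwrite('pics/w3.png',p[:,:,::-1])
print(s['tool_pos'],s['width'],s['wrist_force'],Ro.from_rotvec(s['tcp_rot']).as_matrix().round(4).tolist())
E
```

```text
[ 0.50304244 -0.3185823   0.05774568] 0.0019375431123223588 [ 0.3661153  -0.28593953 -0.5124877 ] [[0.9627, -0.0001, 0.2707], [-0.2707, 0.0, 0.9627], [-0.0001, -1.0, 0.0]]
```

View pics/w3.png

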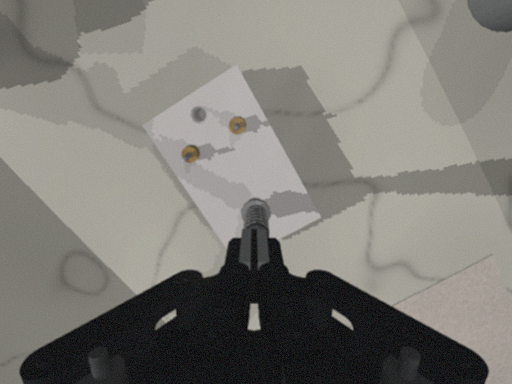

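```bash
python3 - <<'E'
from h import *
s=bot.read_state()
p,d=cams.read_camera('wrist')
print(world2pix('wrist',[[0.503,-0.3186,.09],[0.503,-0.3186,.058],[0.5045,-0.3185,.05]],s))
P=cloud('wrist',d,s)
for v in range(198,250,4): print(v,P[v,256].round(4))
q=cv2.resize(p[180:300,200:310,::-1],None,fx=5,fy=5,interpolation=cv2.INTER_CUBIC);cv2.imwrite('pics/z4.png',q)
p,d=cams.read_camera('scene');q=cv2.resize(p[150:260,80:260,::-1],None,fx=4,fy=4,interpolation=cv2.INTER_CUBIC);cv2.imwrite('pics/z5.png',q)
E
```

```text
[[253.19485489 236.42246337]
 [253.21666305 215.85186777]
 [255.133874   211.02793171]]
198 [ 0.5066 -0.3137  0.0354]
202 [ 0.5076 -0.3097  0.056 ]
206 [ 0.507  -0.3118  0.0583]
210 [ 0.5069 -0.3116  0.0665]
214 [ 0.5069 -0.3116  0.0736]
218 [ 0.507  -0.311   0.0814]
222 [ 0.5067 -0.312   0.0853]
226 [ 0.5065 -0.3123  0.0904]
230 [ 0.5074 -0.3086  0.1036]
234 [ 0.5074 -0.3086  0.1084]
238 [ 0.5076 -0.3074  0.1153]
242 [ 0.5074 -0.3081  0.1183]
246 [ 0.5074 -0.308   0.1224]
```

View pics/z4.png

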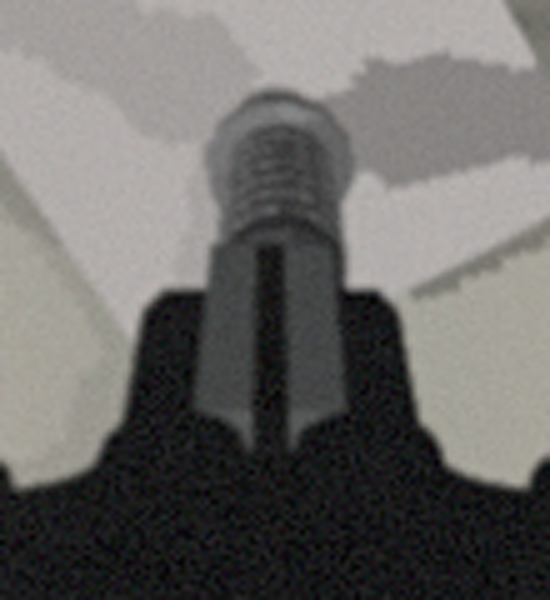

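View pics/z5.png

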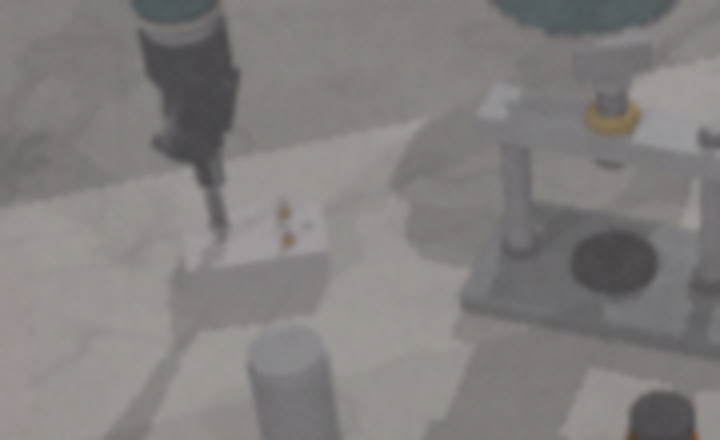

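```bash
python3 - <<'E'
from h import *
d=np.load('pics/w1d.npy'); T=np.array(cal('wrist')['tool_from_camera'])
v,u=np.mgrid[:384,:512]
def tool(d):
    C=rays('wrist',np.c_[u.ravel(),v.ravel()])*d.reshape(-1,1)
    Y=(C@T[:3,:3].T+T[:3,3]).reshape(384,512,3); Y[d<=0]=np.nan; return Y
Y=tool(d)
for uv in [(165,243),(160,250),(170,250),(150,270),(165,262),(345,243),(350,250),(340,250)]: print('open',uv,Y[uv[1],uv[0]].round(4),d[uv[1],uv[0]].round(3))
p,d=cams.read_camera('wrist'); np.save('pics/w3d.npy',d);Y=tool(d)
for vv in range(224,270,3): print(vv,[Y[vv,x].round(4).tolist() for x in (247,254,262)])
print(bot.read_state()['width'],bot.read_state()['time'])
E
```

```text
open (165, 243) [-0.0438 -0.0605  0.0106] 0.137
open (160, 250) [-0.0439 -0.068   0.011 ] 0.13
open (170, 250) [-0.0421 -0.0592  0.006 ] 0.139
open (150, 270) [-0.0429 -0.0843  0.0109] 0.114
open (165, 262) [-0.0426 -0.0668  0.0038] 0.133
open (345, 243) [ 0.0453 -0.0614  0.011 ] 0.136
open (350, 250) [ 0.0456 -0.0679  0.0108] 0.13
open (340, 250) [ 0.043  -0.0618  0.0073] 0.137
224 [[-0.0038, -0.0276, 0.006], [0.0004, -0.0305, 0.0073], [0.0053, -0.0287, 0.0065]]
227 [[-0.0037, -0.032, 0.0061], [0.0004, -0.0337, 0.0069], [0.0052, -0.0331, 0.0065]]
230 [[-0.0034, -0.0463, 0.0109], [0.0004, -0.0461, 0.0109], [0.0047, -0.0473, 0.0114]]
233 [[-0.0033, -0.05, 0.011], [0.0004, -0.0491, 0.0105], [0.0047, -0.0494, 0.0107]]
236 [[-0.0032, -0.0533, 0.0109], [0.0004, -0.0538, 0.0111], [0.0046, -0.053, 0.0107]]
239 [[-0.0032, -0.057, 0.0111], [0.0004, -0.0582, 0.0117], [0.0044, -0.0571, 0.0111]]
242 [[-0.0031, -0.0602, 0.0111], [0.0004, -0.0613, 0.0117], [0.0043, -0.0618, 0.0119]]
245 [[-0.003, -0.0635, 0.0112], [0.0004, -0.0631, 0.011], [0.0042, -0.0641, 0.0115]]
248 [[-0.0029, -0.067, 0.0115], [0.0004, -0.0663, 0.0111], [0.0042, -0.0656, 0.0108]]
251 [[-0.0029, -0.0693, 0.0113], [0.0004, -0.0692, 0.0112], [0.0041, -0.0689, 0.0111]]
254 [[-0.0028, -0.0722, 0.0114], [0.0004, -0.0709, 0.0106], [0.004, -0.0726, 0.0116]]
257 [[-0.0028, -0.0746, 0.0113], [0.0003, -0.0738, 0.0108], [0.0039, -0.0741, 0.011]]
260 [[-0.0027, -0.0765, 0.0109], [0.0003, -0.0779, 0.0118], [0.0039, -0.0759, 0.0106]]
263 [[-0.0027, -0.0778, 0.0102], [0.0003, -0.0781, 0.0104], [0.0038, -0.0777, 0.0101]]
266 [[-0.0026, -0.0838, 0.0126], [0.0003, -0.0785, 0.0091], [0.0037, -0.083, 0.0121]]
269 [[-0.0026, -0.0849, 0.0119], [0.0003, -0.0781, 0.0074], [0.0036, -0.0855, 0.0123]]
0.002136204942684533 7.075
```

Emit:
play_rows --motion '[[[0,0,0.01],[0,0,0]],[[0,0,0.01],[0,0,0]],[[0,0,0.01],[0,0,0]],[[0,-0.002,0.01],[0,0,0]],[[0,-0.002,-0.03],[0,0,0]],[[0.002,-0.002,-0.07],[0,0,0]],[[0.002,-0.002,-0.105],[0,0,0]],[[0.002,-0.002,-0.105],[0,0,0]],[[0.002,-0.002,-0.105],[0,0,0]]]' --gripper 0

```text
time: 8.2
tool_pos: [0.5039, -0.3194, 0.0156]
tcp_rot: [-1.56, 0.215, -0.215]
wrist_force: [0.3, 0.7, 0.5]
width: 1.001
```

Emit:
play_rows --motion '[[[0,0,0],[0,0,0]],[[0,0,0],[0,0,0]],[[0,0,0],[0,0,0]],[[0,0,0],[0,0,0]],[[0,0,0],[0,0,0]],[[0,0,0],[0,0,0]]]' --gripper 1 --squeeze 60

```text
time: 8.95
tool_pos: [0.504, -0.3195, 0.0161]
tcp_rot: [-1.56, 0.215, -0.215]
wrist_force: [-0.8, 0.6, 3.5]
width: 0.17
```

```bash
cat >> h.py <<'E'
def tool(d):
    T=np.array(cal('wrist')['tool_from_camera']); v,u=np.mgrid[:384,:512]
    C=rays('wrist',np.c_[u.ravel(),v.ravel()])*d.reshape(-1,1)
    Y=(C@T[:3,:3].T+T[:3,3]).reshape(384,512,3); Y[d<=0]=np.nan; return Y
E
python3 - <<'E'
from h import *
s=bot.read_state(); p,d=cams.read_camera('wrist'); cv2.imwrite('pics/w4.png',cv2.resize(p[150:330,160:350,::-1],None,fx=4,fy=4,interpolation=cv2.INTER_CUBIC))
print(s['time'],s['tool_pos'],s['width'],s['wrist_force'])
E
```

```text
8.95 [ 0.50404339 -0.31947573  0.01614463] 0.16976183408078754 [-0.80591128  0.62658005  3.53177853]
```

View pics/w4.png

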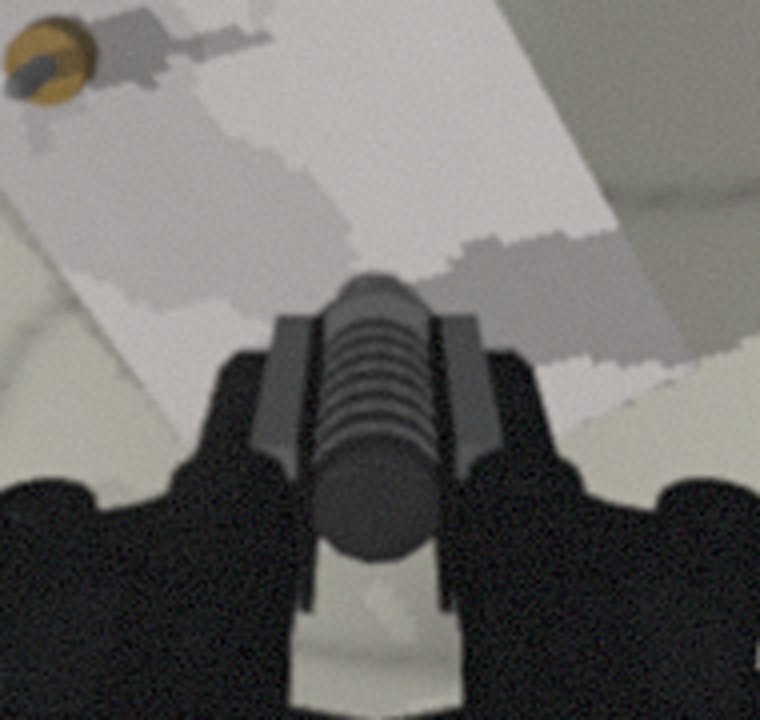

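Emit:
play_rows --motion '[[[0,0,0.04],[0,0,0]],[[0,0,0.1],[0,0,0]],[[0,0,0.22],[0,0,0]],[[0,0,0.36],[0,0,0]],[[0,0.05,0.48],[0,0,0]],[[0,0.17,0.54],[0,0,0]],[[0,0.3,0.56],[0,0,0]],[[0,0.42,0.56],[0,0,0]],[[0,0.53,0.56],[0,0,0]],[[0,0.55,0.56],[0,0,0]]]'

```text
time: 10.25
tool_pos: [0.5033, -0.097, 0.2404]
tcp_rot: [-1.56, 0.213, -0.213]
wrist_force: [-0.3, -0.3, -0.8]
width: 0.171
```

Emit:
play_rows --motion '[[[0,0,0],[0,0,0]],[[0,0.06,0],[0,0,0]],[[0.001,0.11,0],[0,0,0]],[[0.001,0.147,0],[0,0,0]],[[0.001,0.147,0],[0,0,0]],[[0.001,0.147,0],[0,0,0]],[[0.001,0.147,0],[0,0,0]]]'

```text
time: 11.12
tool_pos: [0.5043, -0.0413, 0.2398]
tcp_rot: [-1.56, 0.216, -0.216]
wrist_force: [-1.2, -0.2, -1.5]
width: 0.169
```

```bash
python3 - <<'E'
from h import *
s=bot.read_state(); p,d=cams.read_camera('wrist'); np.save('pics/w5d.npy',d)
cv2.imwrite('pics/w5.png',p[:,:,::-1]);cv2.imwrite('pics/w5z.png',cv2.resize(p[150:330,160:350,::-1],None,fx=4,fy=4,interpolation=cv2.INTER_CUBIC))
print(s['time'],s['tool_pos'],s['width'],s['wrist_force'],s['torque'])
Y=tool(d)
for r in range(216,280,4): print(r,Y[r,254].round(4))
E
```

```text
11.125 [ 0.50430836 -0.04127995  0.23976919] 0.16943074958561963 [-1.21508518 -0.22855451 -1.4665119 ] [ 0.01244589 -0.00776154 -0.00926924]
216 [ 0.0005 -0.0144  0.0058]
220 [ 0.0005 -0.019   0.0049]
224 [ 0.0004 -0.0383  0.0109]
228 [ 0.0004 -0.0395  0.009 ]
232 [ 0.0004 -0.044   0.0086]
236 [ 0.0004 -0.0495  0.0089]
240 [ 0.0004 -0.0555  0.0097]
244 [ 0.0004 -0.0579  0.0087]
248 [ 0.0004 -0.0612  0.0083]
252 [ 0.0004 -0.0664  0.0091]
256 [ 0.0004 -0.0701  0.0091]
260 [ 0.0003 -0.0735  0.0091]
264 [ 0.0003 -0.0741  0.0074]
268 [ 0.0003 -0.0747  0.0057]
272 [ 0.0003 -0.075   0.0038]
276 [ 0.0003 -0.075   0.0017]
```

View pics/w5z.png

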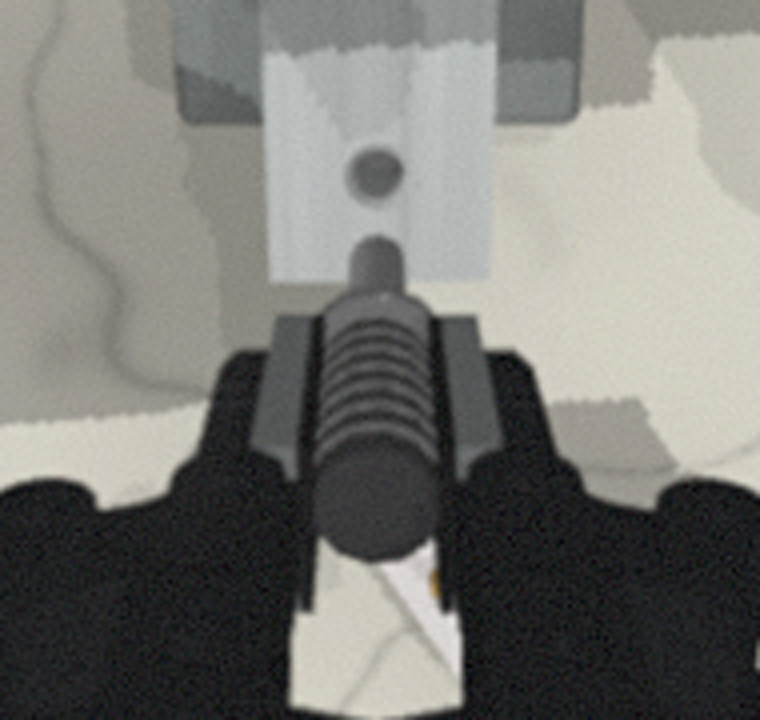

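View pics/w5.png

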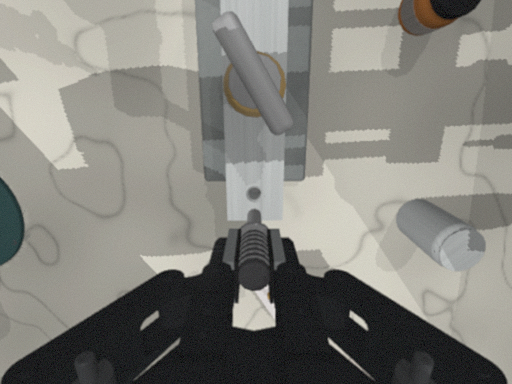

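```bash
python3 - <<'E'
from h import *
import cv2
p=cv2.imread('pics/w5.png');g=cv2.cvtColor(p,cv2.COLOR_BGR2GRAY);d=np.load('pics/w5d.npy')
b=cv2.resize(g[175:225,228:280],None,fx=12,fy=12,interpolation=cv2.INTER_CUBIC);cv2.imwrite('pics/z6.png',b)
# hole blob at threshold
sub=g[184:202,243:265].astype(float); print(sub.astype(int).tolist()[::2])
bg=np.median(sub); w=np.clip(bg-12-sub,0,None);v,u=np.mgrid[184:202,243:265]
c=[(u*w).sum()/w.sum(),(v*w).sum()/w.sum()];print(c)
Y=tool(d); yk=np.nanmedian(Y[185:200,235:243,1]);print('yoke tool y',yk)
r=rays('wrist',[c])[0];T=np.array(cal('wrist')['tool_from_camera']);D=T[:3,:3]@r
for y in (yk,0.0498):
  k=(y-T[1,3])/D[1];print(T[:3,3]+k*D)
# shank pixels edges rows 212..218
for r_ in range(208,226,2): print(r_,g[r_,240:268].tolist())
E
```

```text
[[186, 183, 175, 169, 171, 179, 179, 181, 185, 182, 184, 186, 186, 186, 186, 188, 182, 178, 177, 178, 182, 186], [186, 184, 184, 183, 184, 186, 188, 176, 172, 160, 157, 160, 163, 160, 165, 176, 177, 174, 174, 177, 183, 184], [183, 185, 179, 186, 183, 165, 147, 130, 117, 110, 104, 102, 101, 110, 121, 141, 157, 169, 173, 179, 184, 184], [184, 183, 185, 175, 154, 125, 108, 94, 95, 97, 99, 96, 99, 100, 94, 91, 104, 146, 163, 175, 178, 187], [186, 187, 177, 159, 137, 112, 97, 92, 93, 95, 91, 94, 89, 93, 90, 80, 84, 108, 157, 173, 183, 183], [184, 183, 177, 150, 135, 112, 105, 93, 96, 97, 92, 93, 93, 90, 89, 95, 99, 132, 169, 175, 183, 184], [183, 184, 181, 161, 140, 134, 115, 98, 98, 91, 98, 97, 98, 95, 99, 109, 128, 159, 173, 177, 180, 173], [184, 184, 183, 180, 156, 142, 134, 125, 116, 103, 101, 103, 102, 114, 130, 146, 164, 171, 172, 180, 179, 184], [180, 187, 178, 182, 181, 179, 161, 150, 146, 146, 152, 150, 150, 159, 163, 171, 174, 175, 168, 178, 182, 183]]
[np.float64(253.70245176265777), np.float64(193.01610329319598)]
yoke tool y 0.04853726562062104
[0.00036309 0.04853727 0.001186
[... 574 characters left out ...]
181, 183, 185, 183, 186]
216 [186, 184, 180, 180, 182, 187, 177, 145, 114, 113, 107, 102, 95, 91, 89, 85, 87, 84, 84, 81, 104, 149, 173, 183, 183, 184, 185, 182]
218 [185, 180, 184, 180, 183, 182, 174, 139, 116, 111, 103, 105, 95, 90, 87, 88, 81, 85, 89, 85, 99, 145, 174, 177, 183, 182, 181, 183]
220 [164, 162, 163, 162, 165, 161, 156, 131, 116, 111, 105, 99, 93, 90, 88, 82, 89, 89, 90, 84, 98, 145, 181, 196, 187, 195, 188, 190]
222 [133, 136, 134, 138, 139, 129, 121, 107, 96, 91, 91, 87, 87, 84, 91, 88, 89, 88, 82, 80, 95, 142, 187, 198, 202, 200, 199, 200]
224 [139, 138, 134, 124, 105, 93, 93, 92, 95, 98, 101, 108, 99, 109, 111, 126, 126, 113, 101, 97, 91, 93, 102, 118, 139, 171, 196, 199]
```

View pics/z6.png

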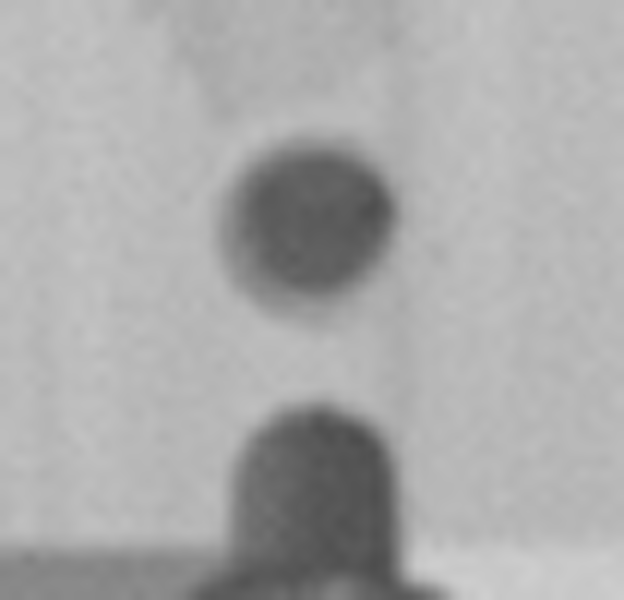

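Emit:
play_rows --motion '[[[0,0.001,-0.06],[0,0,0]],[[0,0.001,-0.1],[0,0,0]],[[0,0.001,-0.115],[0,0,0]],[[0,0.001,-0.13],[0,0,0]],[[0,0.001,-0.145],[0,0,0]],[[0,0.001,-0.145],[0,0,0]]]'

```text
time: 11.92
tool_pos: [0.5045, -0.0407, 0.1816]
tcp_rot: [-1.561, 0.215, -0.216]
wrist_force: [0.9, -3.2, -2.4]
width: 0.169
```

```bash
python3 - <<'E'
from h import *
s=bot.read_state(); p,d=cams.read_camera('wrist'); np.save('pics/w5d.npy',d)
cv2.imwrite('pics/w6.png',cv2.resize(p[150:330,160:350,::-1],None,fx=4,fy=4,interpolation=cv2.INTER_CUBIC))
print(s['time'],s['tool_pos'],s['width'],s['wrist_force'],s['torque'])
E
```

```text
11.925 [ 0.50453183 -0.04071899  0.18157543] 0.16872436734918037 [ 0.90945374 -3.18816672 -2.36876539] [-0.60980014 -0.32542325  0.02465325]
```

View pics/w6.png

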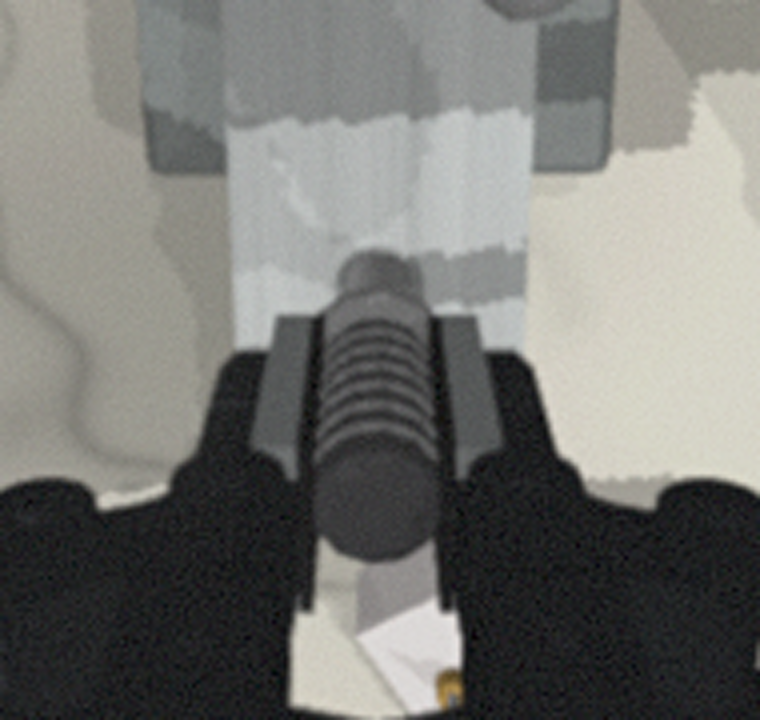

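Emit:
play_rows --motion '[[[0,-0.001,-0.02],[0,0,0]],[[0,-0.001,-0.04],[0,0,0]],[[0,-0.001,-0.055],[0,0,0]],[[0,-0.001,-0.062],[0,0,0]],[[0,-0.001,-0.062],[0,0,0]]]'

```text
time: 12.6
tool_pos: [0.5045, -0.0409, 0.1566]
tcp_rot: [-1.561, 0.215, -0.216]
wrist_force: [2.8, -4.3, -2.1]
width: 0.167
```

Push to the seat in small steps.

Emit:
play_rows --motion '[[[0,-0.001,-0.003],[0,0,0]],[[0,-0.001,-0.006],[0,0,0]],[[0,-0.001,-0.006],[0,0,0]]]'

```text
time: 12.98
tool_pos: [0.5046, -0.041, 0.1562]
tcp_rot: [-1.56, 0.215, -0.216]
wrist_force: [-1.2, -4.1, 7.5]
width: 0.17
```

```bash
python3 - <<'E'
from h import *
s=bot.read_state(); p,d=cams.read_camera('wrist'); np.save('pics/w5d.npy',d)
cv2.imwrite('pics/w7.png',cv2.resize(p[150:330,160:350,::-1],None,fx=4,fy=4,interpolation=cv2.INTER_CUBIC))
print(s['time'],s['tool_pos'],s['width'],s['wrist_force'],s['torque'])
E
```

```text
12.975 [ 0.50457838 -0.04096891  0.15615298] 0.1704145941809695 [-1.15268192 -4.09413513  7.50905504] [-0.62242196  0.2878707   0.02769918]
```

View pics/w7.png

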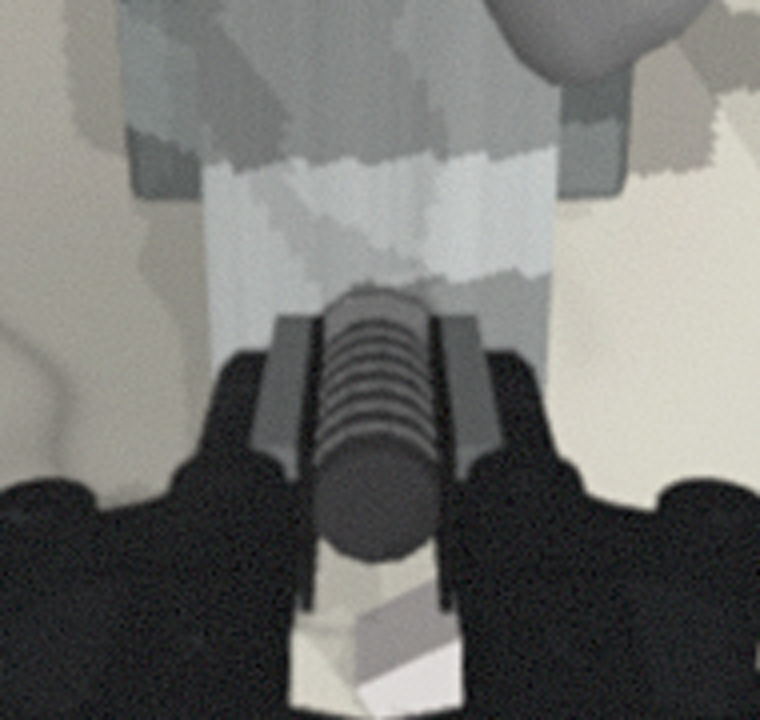

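Emit:
play_rows --motion '[[[0,-0.001,-0.004],[0,0,0]],[[0,-0.001,-0.006],[0,0,0]],[[0,-0.001,-0.006],[0,0,0]]]'

```text
time: 13.4
tool_pos: [0.5047, -0.041, 0.1561]
tcp_rot: [-1.559, 0.214, -0.216]
wrist_force: [-6.4, -1.9, 19.0]
width: 0.168
```

Emit:
play_rows --motion '[[[0,0,0.004],[0,0,0]],[[0,0,0.004],[0,0,0]],[[0,0,0.004],[0,0,0]],[[0,0,0.004],[0,0,0]],[[0,0,0.06],[0,0,0]],[[0,0,0.15],[0,0,0]],[[0,0,0.27],[0,0,0]],[[0,0,0.32],[0,0,0]],[[0,0,0.32],[0,0,0]],[[0,0,0.32],[0,0,0]]]' --gripper 0

```text
time: 14.65
tool_pos: [0.5032, -0.0412, 0.2779]
tcp_rot: [-1.56, 0.218, -0.213]
wrist_force: [0.5, -0.6, -0.0]
width: 0.998
```

```bash
python3 - <<'E'
from h import *
import pickle
s=bot.read_state(); p,d=cams.read_camera('wrist'); np.save('pics/w8d.npy',d); pickle.dump(s,open('pics/w8s.pkl','wb'))
cv2.imwrite('pics/w8.png',p[:,:,::-1])
print(s['time'],s['tool_pos'],s['width'],s['wrist_force'],s['q'])
P=cloud('wrist',d,s);Z=P[:,:,2]
m=(Z>.215)&(Z<.245)&(np.hypot(P[:,:,0]-.505,P[:,:,1]+.041)<.02); X=P[m];print('pin',m.sum(),X.mean(0),np.percentile(X[:,2],[50,95]))
m=(Z>.262)&(Z<.285)&(np.hypot(P[:,:,0]-.53,P[:,:,1]-.045)<.045); X=P[m];print('wing',m.sum(),X.mean(0),np.median(X[:,2]))
print(cv2.minAreaRect((X[:,:2]*1000).astype(np.float32)))
for l in ['boss_mouth','wing_grip','wing']:
    print(l,[(round(x['conf'],2),np.round(cam2world('wrist',x['xyz'],s),4).tolist()) for x in cams.mark_of('wrist',l)[:3]])
E
```

```text
14.65 [ 0.50315408 -0.04122084  0.27794263] 0.9982701800850418 [ 0.49658756 -0.61863338 -0.01787992] [-1.31128308e-01 -1.02646301e-01  1.84128070e+00  5.72451601e-05
  1.40637538e+00  1.43011074e-01]
pin 320 [ 0.50552702 -0.03888254  0.22884352] [0.23077928 0.23204699]
wing 2287 [0.52895878 0.04648552 0.27211838] 0.2723338837128261
((529.3430786132812, 45.42885971069336), (14.277524948120117, 66.2883529663086), 15.106429100036621)
boss_mouth [(0.9, [0.5286, 0.0501, 0.204])]
wing_grip [(0.8, [0.5299, 0.0488, 0.2637])]
wing [(0.69, [0.5342, 0.0462, 0.2414])]
```

View pics/w8.png

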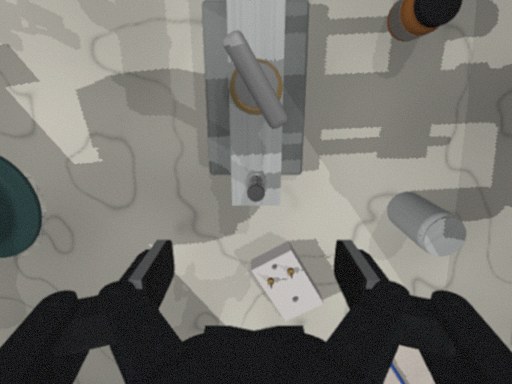

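Emit:
play_rows --motion '[[[0.02,0.07,0],[0,0,0.22]],[[0.05,0.14,0],[0,0,0.44]],[[0.065,0.2165,0],[0,0,0.62]],[[0.0655,0.2165,0],[0,0,0.685]],[[0.0655,0.2165,-0.08],[0,0,0.685]],[[0.0655,0.2165,-0.15],[0,0,0.685]],[[0.0655,0.2165,-0.2],[0,0,0.685]],[[0.0655,0.2165,-0.2075],[0,0,0.685]],[[0.0655,0.2165,-0.2075],[0,0,0.685]]]'

```text
time: 15.98
tool_pos: [0.5308, 0.0452, 0.1976]
tcp_rot: [-1.561, -0.207, 0.207]
wrist_force: [0.1, -0.6, 0.9]
width: 1.004
```

```bash
cat >> h.py <<'E'
def look(tag,crop=None):
    s=bot.read_state(); p,d=cams.read_camera('wrist')
    cv2.imwrite(f'pics/{tag}.png',cv2.resize(p[100:350,110:400,::-1],None,fx=2.4,fy=2.4,interpolation=cv2.INTER_CUBIC))
    R=Ro.from_rotvec(s['tcp_rot']).as_matrix()
    print('t',round(s['time'],2),'tcp',s['tool_pos'].round(4),'psi',round(float(np.arctan2(R[1,0],R[0,0])),3),'w',round(s['width'],3),'F',s['wrist_force'].round(1),'M',s['torque'].round(2),'q',s['q'].round(3))
    Y=tool(d); return s,p,d,Y
E
python3 - <<'E'
from h import *
s,p,d,Y=look('w9')
for r in range(180,300,5): print(r,Y[r,254].round(4))
E
```

```text
t 15.97 tcp [0.5308 0.0452 0.1976] psi 0.264 w 1.004 F [ 0.1 -0.6  0.9] M [0.02 0.   0.  ] q [ 0.038 -0.01   1.9    0.     1.251 -0.226]
180 [0.0005 0.0066 0.0244]
185 [ 0.0005 -0.0037  0.0237]
190 [ 0.0004 -0.0458  0.0334]
195 [ 0.0004 -0.0544  0.0335]
200 [ 0.0004 -0.0614  0.0334]
205 [ 0.0004 -0.0678  0.0333]
210 [ 0.0004 -0.0727  0.0329]
215 [ 0.0004 -0.0741  0.0311]
220 [ 0.0004 -0.0756  0.0295]
225 [ 0.0004 -0.0755  0.0271]
230 [ 0.0004 -0.0755  0.0248]
235 [ 0.0004 -0.0748  0.0221]
240 [ 0.0004 -0.075   0.0198]
245 [ 0.0004 -0.0757  0.0177]
250 [ 0.0004 -0.0748  0.0148]
255 [ 0.0004 -0.0748  0.0122]
260 [nan nan nan]
265 [ 0.0004 -0.0749  0.0072]
270 [ 0.0003 -0.0756  0.0051]
275 [ 0.0003 -0.0752  0.0021]
280 [ 0.0003 -0.0755 -0.0003]
285 [ 0.0003 -0.0752 -0.0032]
290 [ 0.0003 -0.0747 -0.0064]
295 [ 0.0003 -0.0753 -0.0087]
```

View pics/w9.png

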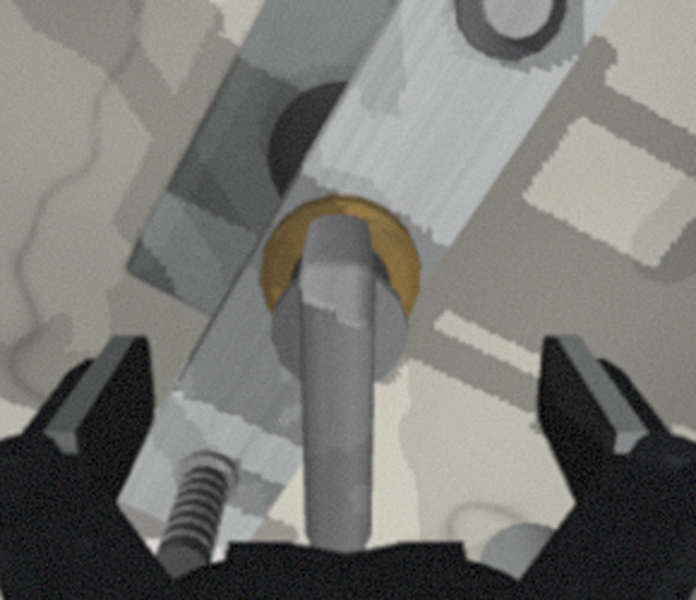

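Emit:
play_rows --motion '[[[-0.003,0,-0.005],[0,0,0]],[[-0.003,0,-0.005],[0,0,0]],[[-0.003,0,-0.005],[0,0,0]],[[-0.003,0,-0.005],[0,0,0]],[[-0.003,0,-0.005],[0,0,0]]]' --gripper 0.8 --squeeze 20

```text
time: 16.65
tool_pos: [0.5293, 0.0452, 0.1952]
tcp_rot: [-1.561, -0.207, 0.207]
wrist_force: [0.3, 0.7, 0.0]
width: 0.198
```

```bash
python3 - <<'E'
from h import *
s,p,d,Y=look('w10')
print(s['tool_pos'][2]-np.nanmedian(Y[275:295,250:256,1]))
E
```

```text
t 16.65 tcp [0.5293 0.0452 0.1952] psi 0.264 w 0.198 F [0.3 0.7 0. ] M [-0.02  0.01  0.05] q [ 0.038 -0.011  1.906  0.     1.247 -0.226]
0.27274068327503087
```

View pics/w10.png

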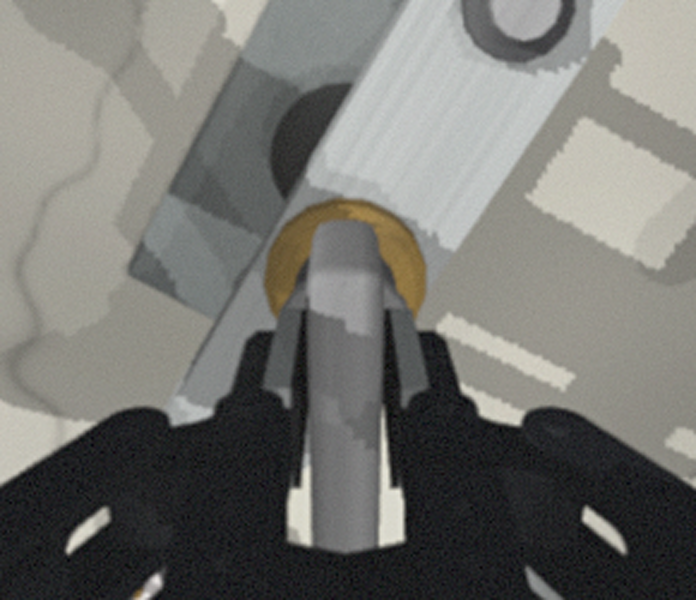

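Emit:
play_rows --motion '[[[0,0,0],[0,0,0.2]],[[0,0,0],[0,0,0.4]],[[0,0,0],[0,0,0.6]],[[0,0,0],[0,0,0.8]],[[0,0,0],[0,0,1]],[[0,0,0],[0,0,1]]]'

```text
time: 17.45
tool_pos: [0.5294, 0.0452, 0.1953]
tcp_rot: [-1.412, -0.816, 0.816]
wrist_force: [0.2, 0.8, -0.6]
width: 0.196
```

```bash
cat >> h.py <<'E'
def wingz(s,Y):
    # wing top height: pixels near tool axis column, plane level
    a=Y[262:298,246:260]; m=np.isfinite(a[:,:,1])&(np.abs(a[:,:,2])<.012)&(a[:,:,1]>-.09)&(a[:,:,1]<-.05)
    z=s['tool_pos'][2]-a[:,:,1][m]; print('wing top z',np.round(np.percentile(z,[20,50,80]),4),m.sum())
E
python3 - <<'E'
from h import *
s,p,d,Y=look('w11'); wingz(s,Y)
E
```

```text
t 17.45 tcp [0.5294 0.0452 0.1953] psi 1.048 w 0.196 F [ 0.2  0.8 -0.6] M [-0.03 -0.04  0.01] q [ 0.038 -0.011  1.906 -0.     1.247 -1.009]
wing top z [0.2731 0.2736 0.2741] 503
```

View pics/w11.png

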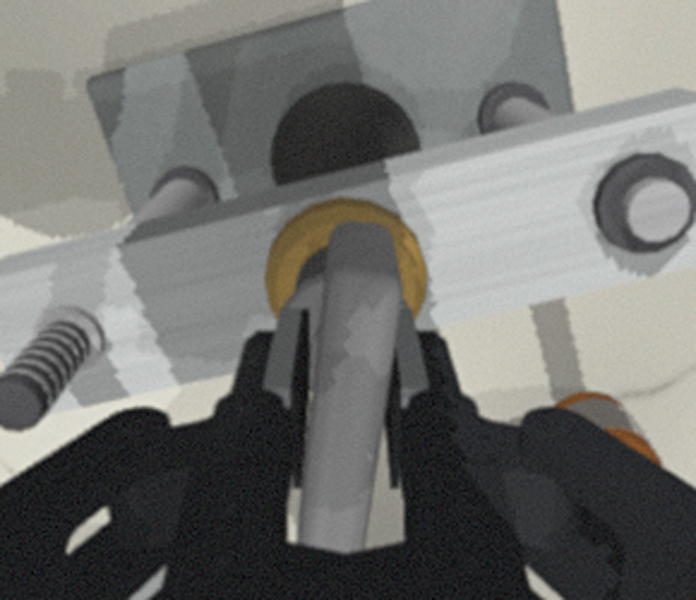

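Emit:
play_rows --motion '[[[0,0,0],[0,0,0.2]],[[0,0,0],[0,0,0.4]],[[0,0,0],[0,0,0.6]],[[0,0,0],[0,0,0.8]],[[0,0,0],[0,0,0.8]]]'

```text
time: 18.12
tool_pos: [0.5297, 0.0453, 0.1956]
tcp_rot: [-1.159, -1.286, 1.284]
wrist_force: [-0.1, 1.0, 2.1]
width: 0.2
```

```bash
python3 - <<'E'
from h import *
s,p,d,Y=look('w12'); wingz(s,Y)
E
```

```text
t 18.12 tcp [0.5297 0.0453 0.1956] psi 1.674 w 0.2 F [-0.1  1.   2.1] M [0.13 0.   0.02] q [ 0.038 -0.011  1.905  0.     1.247 -1.636]
wing top z [0.2736 0.274  0.2744] 503
```

Emit:
play_rows --motion '[[[0,0,0],[0,0,0.15]],[[0,0,0],[0,0,0.3]],[[0,0,0],[0,0,0.3]]]'

```text
time: 18.55
tool_pos: [0.5297, 0.0455, 0.1957]
tcp_rot: [-1.03, -1.455, 1.453]
wrist_force: [0.4, 0.9, 3.9]
width: 0.2
```

```bash
python3 - <<'E'
from h import *
s,p,d,Y=look('w13'); wingz(s,Y)
E
```

```text
t 18.55 tcp [0.5297 0.0455 0.1957] psi 1.909 w 0.2 F [0.4 0.9 3.9] M [0.22 0.05 0.04] q [ 0.039 -0.012  1.905  0.     1.247 -1.871]
wing top z [0.2736 0.274  0.2745] 503
```

View pics/w13.png

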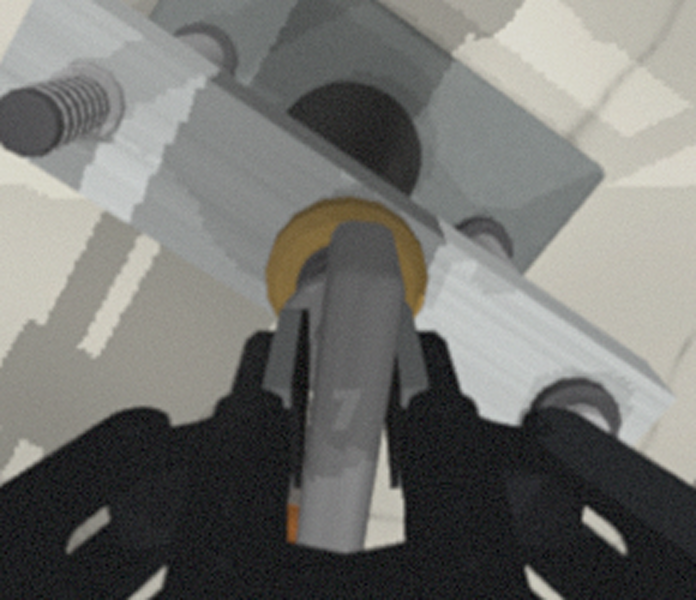

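Emit:
play_rows --motion '[[[0,0,0],[0,0,0]],[[0,0,0],[0,0,0.15]],[[0,0,0],[0,0,0.3]],[[0,0,0],[0,0,0.3]]]' --gripper 0.77

```text
time: 19.1
tool_pos: [0.5286, 0.0449, 0.1944]
tcp_rot: [-0.879, -1.618, 1.62]
wrist_force: [-0.2, 0.9, -0.2]
width: 0.233
```

```bash
python3 - <<'E'
from h import *
s,p,d,Y=look('w14'); wingz(s,Y)
E
```

```text
t 19.1 tcp [0.5286 0.0449 0.1944] psi 2.146 w 0.233 F [-0.2  0.9 -0.2] M [-0.   -0.06  0.04] q [ 3.800e-02 -1.100e-02  1.907e+00 -1.000e-03  1.247e+00 -2.108e+00]
wing top z [0.2708 0.2713 0.2717] 502
```

View pics/w14.png

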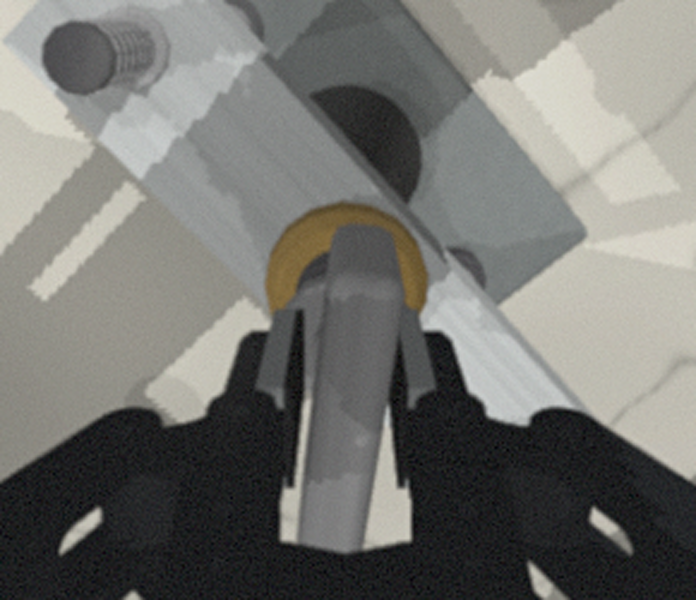

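Emit:
play_rows --motion '[[[0,0,0],[0,0,0]],[[0,0,0],[0,0,0]]]'

```text
time: 19.4
tool_pos: [0.5291, 0.0451, 0.1949]
tcp_rot: [-0.878, -1.62, 1.62]
wrist_force: [-0.9, 0.2, 0.1]
width: 0.23
```

```bash
python3 - <<'E'
from h import *
s,p,d,Y=look('w15'); wingz(s,Y)
E
```

```text
t 19.4 tcp [0.5291 0.0451 0.1949] psi 2.148 w 0.23 F [-0.9  0.2  0.1] M [-0.03 -0.01 -0.  ] q [ 0.038 -0.011  1.906 -0.     1.247 -2.109]
wing top z [0.2666 0.267  0.2675] 489
```

Emit:
play_rows --motion '[[[0,0,0],[0,0,-0.05]],[[0,0,0],[0,0,-0.05]],[[0,0,0],[0,0,-0.05]]]' --gripper 0.65

```text
time: 19.82
tool_pos: [0.5293, 0.0452, 0.1952]
tcp_rot: [-0.904, -1.594, 1.594]
wrist_force: [0.0, 0.2, -0.0]
width: 0.351
```

```bash
python3 - <<'E'
from h import *
s,p,d,Y=look('w16'); wingz(s,Y)
E
```

```text
t 19.82 tcp [0.5293 0.0452 0.1952] psi 2.11 w 0.351 F [ 0.   0.2 -0. ] M [ 0.02 -0.08  0.02] q [ 0.038 -0.011  1.906 -0.     1.247 -2.072]
wing top z [0.2666 0.2671 0.2675] 479
```

View pics/w16.png

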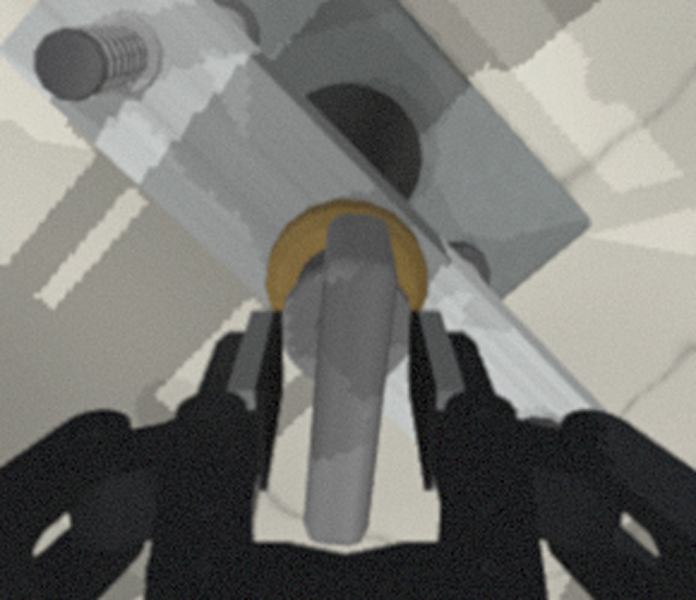

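```bash
cat >> h.py <<'E'
def wingang(s,Y):
    Z=-Y[:,:,1]+s['tool_pos'][2]; zt=np.nanmedian(Z[265:295,248:258])
    m=(np.abs(Z-zt)<.0025)&(np.abs(Y[:,:,0])<.02)&(np.abs(Y[:,:,2])<.04)
    X=np.c_[Y[m][:,2],Y[m][:,0]]; vx,vy,_,_=cv2.fitLine(X.astype(np.float32),cv2.DIST_HUBER,0,.001,.001).ravel()
    a=np.arctan2(vy*np.sign(vx),abs(vx)) # tool x per tool z
    R=Ro.from_rotvec(s['tcp_rot']).as_matrix(); psi=np.arctan2(R[1,0],R[0,0])
    print('n',m.sum(),'tilt x/z',round(float(a),3),'wing long axis angle',round(float(psi+np.pi/2-a),3),'=> psi_wing',round(float(psi-a),3),'ztop',zt)
E
python3 - <<'E'
from h import *
s,p,d,Y=look('w17'); wingang(s,Y)
E
```

```text
t 19.88 tcp [0.5293 0.0452 0.1952] psi 2.11 w 0.348 F [-0.9  0.3 -0.1] M [ 0.01  0.05 -0.  ] q [ 0.038 -0.011  1.906 -0.     1.247 -2.072]
n 3334 tilt x/z 0.091 wing long axis angle 3.59 => psi_wing 2.019 ztop 0.267135283128899
```

Emit:
play_rows --motion '[[[0,0,-0.005],[0,0,-0.12]],[[0,0,-0.01],[0,0,-0.12]],[[0,0,-0.01],[0,0,-0.12]],[[0,0,-0.01],[0,0,-0.3]],[[0,0,-0.011],[0,0,-0.5]],[[0,0,-0.011],[0,0,-0.7]],[[0,0,-0.012],[0,0,-0.9]],[[0,0,-0.012],[0,0,-1]]]' --gripper 0.8

```text
time: 20.92
tool_pos: [0.529, 0.0454, 0.1904]
tcp_rot: [-1.316, -1.024, 1.024]
wrist_force: [-0.8, 0.2, 0.6]
width: 0.204
```

```bash
python3 - <<'E'
from h import *
s,p,d,Y=look('w18'); wingang(s,Y)
E
```

```text
t 20.93 tcp [0.529  0.0454 0.1904] psi 1.322 w 0.204 F [-0.8  0.2  0.6] M [0.09 0.17 0.03] q [ 0.039 -0.008  1.911  0.     1.239 -1.284]
n 3734 tilt x/z -0.144 wing long axis angle 3.037 => psi_wing 1.466 ztop 0.26640085303534067
```

View pics/w18.png

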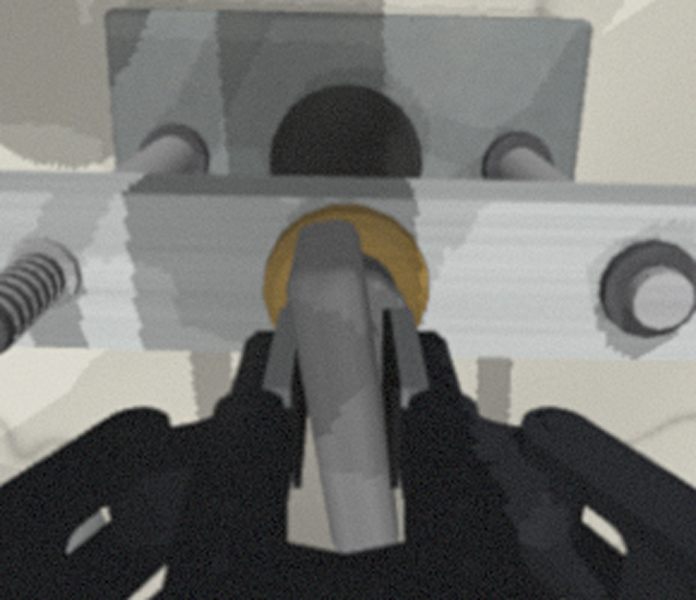

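Emit:
play_rows --motion '[[[0,0,0],[0,0,-0.2]],[[0,0,-0.001],[0,0,-0.4]],[[0,0,-0.002],[0,0,-0.6]],[[0,0,-0.002],[0,0,-0.8]],[[0,0,-0.0025],[0,0,-1]]]'

```text
time: 21.6
tool_pos: [0.5291, 0.0454, 0.1894]
tcp_rot: [-1.529, -0.42, 0.42]
wrist_force: [-0.3, 0.9, 0.3]
width: 0.201
```

Emit:
play_rows --motion '[[[0,0,0],[0,0,-0.2]],[[0,0,-0.001],[0,0,-0.4]],[[0,0,-0.002],[0,0,-0.6]],[[0,0,-0.002],[0,0,-0.8]],[[0,0,-0.0025],[0,0,-1]]]'

```text
time: 22.22
tool_pos: [0.5292, 0.0454, 0.1884]
tcp_rot: [-1.562, 0.196, -0.196]
wrist_force: [-1.0, 0.4, 1.1]
width: 0.198
```

```bash
python3 - <<'E'
from h import *
s,p,d,Y=look('w19'); wingang(s,Y)
E
```

```text
t 22.23 tcp [0.5292 0.0454 0.1884] psi -0.249 w 0.198 F [-1.   0.4  1.1] M [0.14 0.05 0.01] q [ 0.038 -0.007  1.914  0.     1.235  0.288]
n 3737 tilt x/z -0.145 wing long axis angle 1.466 => psi_wing -0.104 ztop 0.26438704147823777
```

Emit:
play_rows --motion '[[[0,0,0],[0,0,-0.2]],[[0,0,-0.001],[0,0,-0.4]],[[0,0,-0.002],[0,0,-0.6]],[[0,0,-0.002],[0,0,-0.8]],[[0,0,-0.0025],[0,0,-1]]]'

```text
time: 22.9
tool_pos: [0.5291, 0.0453, 0.1874]
tcp_rot: [-1.417, 0.805, -0.804]
wrist_force: [-0.9, 1.2, 1.2]
width: 0.195
```

Emit:
play_rows --motion '[[[0,0,0],[0,0,-0.2]],[[0,0,-0.001],[0,0,-0.4]],[[0,0,-0.002],[0,0,-0.6]],[[0,0,-0.002],[0,0,-0.8]],[[0,0,-0.0025],[0,0,-1]]]'

```text
time: 23.52
tool_pos: [0.529, 0.0454, 0.1864]
tcp_rot: [-1.082, 1.39, -1.389]
wrist_force: [0.4, 0.7, 0.4]
width: 0.199
```

```bash
python3 - <<'E'
from h import *
s,p,d,Y=look('w20'); wingang(s,Y)
E
```

```text
t 23.52 tcp [0.529  0.0454 0.1864] psi -1.818 w 0.199 F [0.4 0.7 0.4] M [0.07 0.18 0.05] q [ 0.038 -0.005  1.916  0.     1.231  1.857]
n 3742 tilt x/z -0.145 wing long axis angle -0.103 => psi_wing -1.674 ztop 0.26218743181382137
```

Emit:
play_rows --motion '[[[0,0,0],[0,0,0.1]],[[0,0,0],[0,0,0.15]],[[0,0,0],[0,0,0.18]],[[0,0,0],[0,0,0.18]],[[0,0,0.04],[0,0,0.18]],[[0,0,0.1],[0,0,0.18]],[[0,0,0.1],[0,0,0.4]],[[0,0,0.1],[0,0,0.6]],[[0,0,0.1],[0,0,0.8]],[[0,0,0.1],[0,0,1]]]' --gripper 0

```text
time: 24.82
tool_pos: [0.5298, 0.0452, 0.2279]
tcp_rot: [-1.418, 0.798, -0.801]
wrist_force: [-0.5, -0.2, 0.7]
width: 0.999
```

Emit:
play_rows --motion '[[[0,0,0],[0,0,0.2]],[[0,0,0],[0,0,0.4]],[[0,0,0],[0,0,0.6]],[[0,0,0],[0,0,0.8]],[[0,0,0],[0,0,1]]]'

```text
time: 25.45
tool_pos: [0.5298, 0.0452, 0.2279]
tcp_rot: [-1.562, 0.188, -0.19]
wrist_force: [-0.3, -0.5, 0.7]
width: 1.002
```

Emit:
play_rows --motion '[[[0,0,0],[0,0,0.2]],[[0,0,0],[0,0,0.4]],[[0,0,0],[0,0,0.6]],[[0,0,0],[0,0,0.8]],[[0,0,0],[0,0,1]]]'

```text
time: 26.08
tool_pos: [0.5298, 0.0452, 0.2278]
tcp_rot: [-1.529, -0.428, 0.425]
wrist_force: [0.1, -0.3, 0.2]
width: 0.997
```

Emit:
play_rows --motion '[[[0,0,0],[0,0,0.2]],[[0,0,0],[0,0,0.4]],[[0,0,0],[0,0,0.6]],[[0,0,0],[0,0,0.8]],[[0,0,0],[0,0,1]],[[0,0,0],[0,0,1]]]'

```text
time: 26.82
tool_pos: [0.5298, 0.0452, 0.2276]
tcp_rot: [-1.317, -1.026, 1.024]
wrist_force: [-0.2, 0.8, -0.1]
width: 0.999
```

```bash
python3 - <<'E'
from h import *
s,p,d,Y=look('w21')
P=cloud('wrist',d,s);Z=P[:,:,2]
m=(Z>.255)&(Z<.27)&(np.hypot(P[:,:,0]-.53,P[:,:,1]-.045)<.045); X=P[m];print('wing',m.sum(),X.mean(0),np.median(X[:,2]))
print(cv2.minAreaRect((X[:,:2]*1000).astype(np.float32)))
E
```

```text
t 26.82 tcp [0.5298 0.0452 0.2276] psi 1.323 w 0.999 F [-0.2  0.8 -0.1] M [-0.05 -0.02 -0.01] q [ 0.038 -0.031  1.865 -0.     1.306 -1.285]
wing 2263 [0.52584675 0.04601678 0.26159549] 0.26189771753585844
((528.7348022460938, 45.422237396240234), (14.1557035446167, 64.79651641845703), 82.66527557373047)
```

View pics/w21.png

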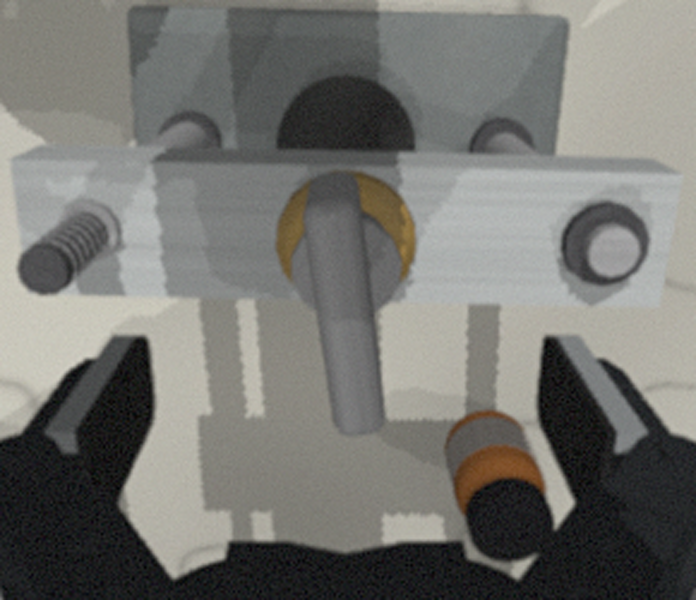

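Emit:
play_rows --motion '[[[0,0,-0.03],[0,0,0.1]],[[0,0,-0.07],[0,0,0.1]],[[0,0,-0.105],[0,0,0.1]],[[0,0,-0.105],[0,0,0.1]]]'

```text
time: 27.38
tool_pos: [0.5278, 0.0451, 0.1823]
tcp_rot: [-1.282, -1.081, 1.086]
wrist_force: [-0.1, -0.4, 0.1]
width: 0.997
```

Emit:
play_rows --motion '[[[0,0,0],[0,0,0]],[[0,0,0],[0,0,0]],[[0,0,0],[0,0,0]],[[0,0,0],[0,0,0]],[[0,0,0],[0,0,0]],[[0,0,0],[0,0,-0.2]],[[0,0,-0.001],[0,0,-0.4]],[[0,0,-0.001],[0,0,-0.6]],[[0,0,-0.002],[0,0,-0.8]],[[0,0,-0.002],[0,0,-1]]]' --gripper 0.8

```text
time: 28.62
tool_pos: [0.5292, 0.0454, 0.1836]
tcp_rot: [-1.517, -0.479, 0.48]
wrist_force: [-0.5, -0.4, -0.4]
width: 0.2
```

```bash
python3 - <<'E'
from h import *
s,p,d,Y=look('w22'); wingang(s,Y)
E
```

```text
t 28.62 tcp [0.5292 0.0454 0.1836] psi 0.612 w 0.2 F [-0.5 -0.4 -0.4] M [0.04 0.01 0.03] q [ 0.039 -0.003  1.919  0.     1.226 -0.574]
n 3804 tilt x/z -0.146 wing long axis angle 2.329 => psi_wing 0.758 ztop 0.26141782018324267
```

View pics/w22.png

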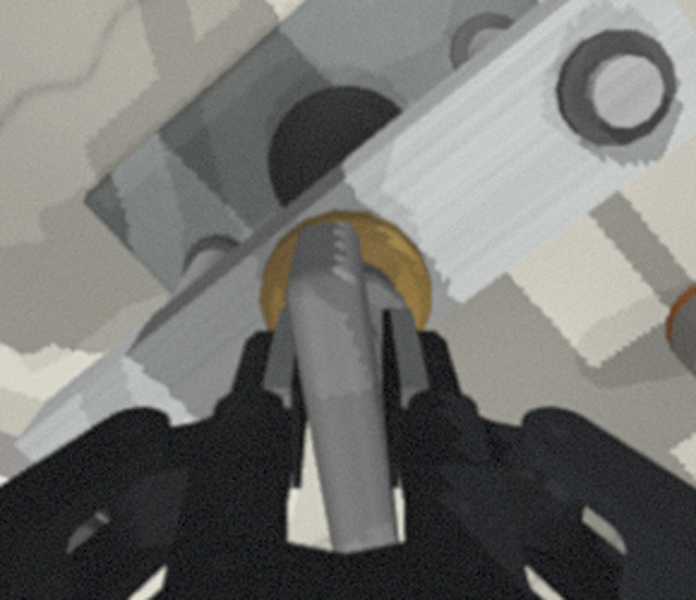

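Emit:
play_rows --motion '[[[0,0,0],[0,0,-0.2]],[[0,0,0],[0,0,-0.4]],[[0,0,-0.001],[0,0,-0.6]],[[0,0,-0.001],[0,0,-0.8]],[[0,0,-0.001],[0,0,-1]]]'

```text
time: 29.3
tool_pos: [0.529, 0.0453, 0.1828]
tcp_rot: [-1.567, 0.135, -0.134]
wrist_force: [0.1, 0.2, -2.2]
width: 0.2
```

Emit:
play_rows --motion '[[[0,0,0],[0,0,-0.2]],[[0,0,0],[0,0,-0.4]],[[0,0,-0.001],[0,0,-0.6]],[[0,0,-0.001],[0,0,-0.8]],[[0,0,-0.001],[0,0,-1]],[[0,0,-0.001],[0,0,-1]]]'

```text
time: 30.05
tool_pos: [0.5291, 0.0452, 0.1826]
tcp_rot: [-1.441, 0.741, -0.741]
wrist_force: [-0.4, 1.4, 0.1]
width: 0.204
```

Emit:
play_rows --motion '[[[0,0,0],[0,0,-0.1]],[[0,0,0],[0,0,-0.2]],[[0,0,0],[0,0,-0.2]]]'

```text
time: 30.42
tool_pos: [0.5291, 0.0453, 0.1827]
tcp_rot: [-1.394, 0.861, -0.86]
wrist_force: [-0.2, 0.6, -0.4]
width: 0.199
```

```bash
python3 - <<'E'
from h import *
s,p,d,Y=look('w23'); wingang(s,Y)
E
```

```text
t 30.43 tcp [0.5291 0.0453 0.1827] psi -1.106 w 0.199 F [-0.2  0.6 -0.4] M [0.06 0.13 0.01] q [ 0.038 -0.003  1.921  0.     1.224  1.145]
n 3791 tilt x/z -0.136 wing long axis angle 0.6 => psi_wing -0.971 ztop 0.25914468302602534
```

Now grip tight at this pose and check.

Emit:
play_rows --motion '[[[0,0,0],[0,0,-0.02]],[[0,0,0],[0,0,-0.02]],[[0,0,0],[0,0,-0.02]],[[0,0,0],[0,0,-0.02]],[[0,0,0],[0,0,-0.02]],[[0,0,0],[0,0,-0.02]]]' --gripper 1 --squeeze 50

```text
time: 31.22
tool_pos: [0.5295, 0.0455, 0.1828]
tcp_rot: [-1.387, 0.876, -0.876]
wrist_force: [2.0, 3.9, -1.0]
width: 0.158
```

```bash
python3 - <<'E'
from h import *
s,p,d,Y=look('w24'); wingang(s,Y)
for n in ['top','scene']:
    q,dd=cams.read_camera(n); c=q[140:260,120:400] if n=='top' else q[140:290,100:360]
    cv2.imwrite(f'pics/{n}9.png',cv2.resize(c[:,:,::-1],None,fx=2.8,fy=2.8,interpolation=cv2.INTER_CUBIC))
for l in ['can','jar','bottle','pin_head','pin_shoulder']:
    print(l,[(round(x['conf'],2),np.round(cam2world('top',x['xyz']),4).tolist()) for x in cams.mark_of('top',l)[:2]])
E
```

```text
t 31.23 tcp [0.5295 0.0455 0.1828] psi -1.126 w 0.158 F [ 2.   3.9 -1. ] M [ 0.66 -0.34  0.  ] q [ 3.800e-02 -3.000e-03  1.920e+00  1.000e-03  1.224e+00  1.164e+00]
n 3747 tilt x/z -0.004 wing long axis angle 0.449 => psi_wing -1.122 ztop 0.25903431382225767
can [(0.83, [0.7349, -0.211, -0.0036]), (0.74, [0.767, 0.0911, 0.001])]
jar [(0.5, [0.7683, 0.0891, 0.0024]), (0.5, [0.5075, -0.0407, 0.1911])]
bottle [(0.55, [0.5246, 0.416, 0.005])]
pin_head []
pin_shoulder []
```

View pics/w24.png

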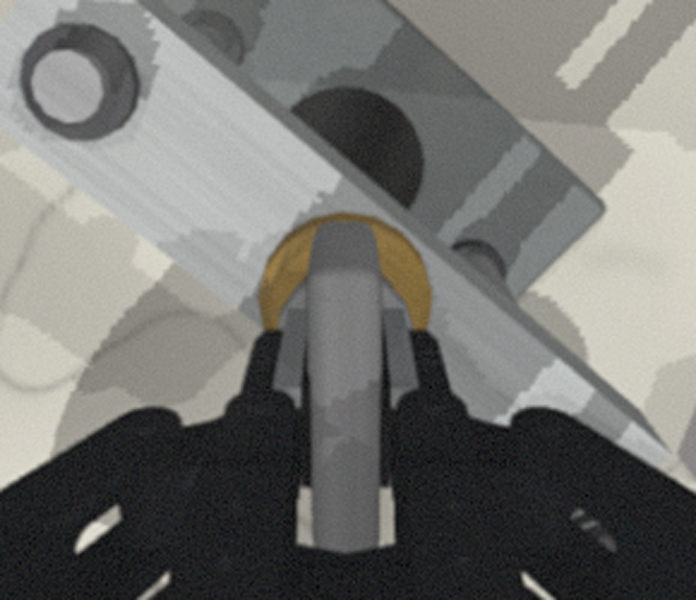

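View pics/scene9.png

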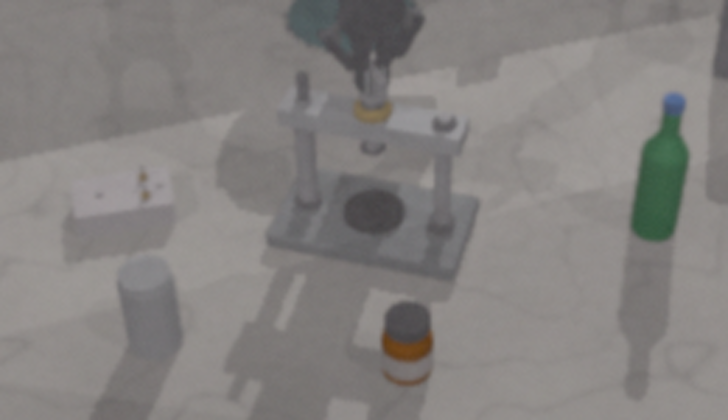

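```bash
python3 - <<'E'
from workcell import bot
print(bot.finish_job())
E
```

```text
the job is handed in; nothing more can be done
None
```

The pin is fully home in the yoke and the spindle is started about one full turn past its drop. I handed the job in with the wing still gripped, at about 31 s of the 72 s allowed.

**Pin:** I pressed it in until it would go no further, with about 19 N of push. The gripper height matched the flange resting on the yoke. Afterwards the wrist camera put the head's top at about 0.2305 m, against 0.230 m expected when fully home.

**Spindle backward:** I turned it back about 1.75 rad with the fingers loose. The wing's top then fell about 7 mm, from 0.274 m to 0.267 m, which is the thread drop.

**Spindle forward:** I turned it forward in two grips, with one re-grip in between. The wing ended at the same angle as at the drop, and the top sank a further 8.1 mm, to 0.259 m. That is one full turn, at a depth of roughly 16 mm. I finished with a 50 N grip on the wing.

**Can, jar and bottle:** In the last scene picture they stand upright. The top camera puts them within about 5 mm of where they started, which is about the detector's own error.

**What failed or disagreed:**
- **First pin grasp:** it closed on air. The real fingertips sit about 45 mm behind the reported tool point, so I corrected for that from then on.
- **Heights:** the wrist camera reads heights about 0.5 to 1 mm high.
- **During the drop:** one picture caught the wing partway down, and it had settled in the next.
- **Final picture check:** the detector did not find the pin in the last top view. The scene picture shows it upright at the yoke's end.

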